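# Close a plaster mould and hold the press down on it

## Task

Close the two-part plaster mould in the bench press: lay its loose cover, the oblong plaster slab, on the lower half in line with it so that its sockets go over the two keys, and press it down until it sits level with no gap. Then bring the press's sprung lever down by its cross handle until the lever arm is level, so that the rubber foot presses the cover shut, and finish while holding it there: do not let go, it springs back up and I still have to strap the mould. Plaster chips, so set the cover down and press gently, and leave everything else on the bench where it is.

Things in the scene. Friction and masses are not known exactly. Their poses are not given: they have to be found in the camera images.
- press: Grey bench lever press, bolted down. Origin on the bench top under the mould's centre; +x runs from the mould to the fork that carries the lever, y is parallel to the cross handle, z up. Base plate 10 mm thick, x -85 to 155, y -65 to 65 mm. On it, between end stops 32 mm high, the fixed lower mould half: plaster, 104 (x) x 58 x 36 mm, flush with the cover's sides.
- mould_seat (a point): Centre of the lower mould half's flat top, 46 mm above the bench, axes as the press. In this face a round hollow 40 mm wide in the middle and two tapered keys, 6 mm high, 14 mm wide at the root, at x = -37 and 37 mm. The seated cover's centre is 10 mm above this point, its long side along x.
- cover_mid (a point): Centre, half-way up, of the loose cover: oblong plaster slab 104 (x) x 58 (y) x 20 mm (z, up), about 0.17 kg, flat on the bench. Its underside has two round sockets 18 mm wide, 8 mm deep at x = -37 and 37 mm: about 2 mm play round the keys, and a half turn makes no difference. It is the only oblong slab; the square and round plaster pieces are not it.
- press_pivot (a point): Centre of the lever's hinge pin, 120 mm along +x of the press from the mould's centre and 92 mm above the bench; axes as the press.
- press_arm (a joint): Lever arm, rad: 0 upright, as its return spring keeps it; grows as the handle is pulled towards the press's -x side and down over the mould; 1.571 when level; stop at 1.67. The handle's middle moves on a circle of 235 mm radius about press_pivot. It takes under 3 N at the handle until the foot touches; let go, it springs up.
- press_grip: Round wooden cross handle, a sleeve turning on its bar, at the arm's end, 23 mm thick, 150 mm long along the press's y; origin at its middle, 235 mm from the pin (327 mm above the bench when upright, 92 mm when the arm is level). The 22 mm wide arm meets it in the middle, so pinch it to one side, 35 to 60 mm from the middle.
- press_foot (a joint): How far the sprung foot is pushed back into the arm, m: 0 free, 0.015 at its end. It sits 120 mm from the pin, on the side facing down when the arm is level. Spring: 3 N at first, 1.2 N more per mm. On the seated cover it touches at an arm angle of about 1.50 and is pushed back about 8 mm when the arm is level (13 N; about 8 N in all at the handle).
- press_pad: The black rubber pad of that foot, 32 mm wide; its face is 34 mm from the arm's centre line when free. Origin on the arm's centre line when free.
- square_slab: Bystander: plain square plaster slab 86 x 86 x 18 mm; origin under its centre. Leave it.
- round_bat: Bystander: round plaster disc 96 mm wide, 18 mm high; origin under its centre. Leave it.
- shell_a: Bystander: dry pale shell-shaped casting, 74 mm wide, 28 mm high; origin under its centre. Leave it.
- shell_b: Bystander: another such casting. Leave it.
- tape_roll: Bystander: roll of tape, 100 mm wide, 24 mm high; origin under its centre. Leave it.
- brush: Bystander: brush lying on the bench. Leave it.
- tub: Bystander: clear plastic tub 90 mm wide, 55 mm high; origin under its centre. Leave it.
Mind the look-alikes: they are no part of the job. Leave any red or turquoise look-alike of the part that bears cover_mid alone.

How it is judged:
On the way:
1. the cover sits level on the lower mould half, its sockets over the keys, and has been let go while the lever still stands up (horizontal distance between cover_mid and mould_seat below 0.0045 m and z of cover_mid in the frame of mould_seat between 0.008 and 0.012 m and angle between cover_mid's own z axis and vertical below 0.03 rad and angle between the x axis of cover_mid and the x axis of mould_seat, either way round below 0.1 rad and contact force between the fingers and cover below 0.3 N and value of joint press_arm below 0.3 rad), for 0.2 s.
At the end, for the whole second after the job is handed in: At the end the fingers hold the cross handle with the arm level (within 0.04 rad, 9 mm at the handle), the rubber foot presses the cover with 4 to 25 N and is not bottomed out, and the cover, not touched by the robot, sits centred within 4.5 mm, in line within 0.1 rad, level, with no gap (horizontal distance between cover_mid and mould_seat below 0.0045 m and z of cover_mid in the frame of mould_seat between 0.008 and 0.012 m and angle between cover_mid's own z axis and vertical below 0.03 rad and angle between the x axis of cover_mid and the x axis of mould_seat, either way round below 0.1 rad and value of joint press_arm between 1.5308 and 1.6108 rad and value of joint press_foot between 0.002 and 0.0145 m and contact force between press_pad and cover between 4 and 25 N and contact force between the fingers and press_grip above 2 N and contact force between each of the arm, the fingers and cover below 0.3 N); the arm keeps its last pose, push and grip.
It fails at once if the plaster is knocked or pressed so hard that it chips (over 60 N in all between the cover and the press, foot and lower half added up) (contact force between cover and press above 60 N).
It fails at once if the cover is dropped (falls loose at over 0.45 m/s, about 1 cm) (contact force between the fingers and cover below 0.1 N and linear speed of cover above 0.45 m/s).
It fails at once if another thing on the bench is moved by more than 3 cm (distance of any of square_slab, round_bat, shell_a, shell_b, tape_roll, brush, tub from where it was at the start of the episode above 0.03 m).
It also fails if it takes over 67 s, if anything falls off the work surface, if the arm or the gripper's body presses on something with over 40 N, if the wrist force passes 120 N, or if a joint passes its speed limit or range.

## Robot

A 6-joint arm with a two-finger parallel gripper is mounted at the origin on the work surface. World frame = base frame: x ahead of the robot, y to its left, z up, the work surface at z = 0. Lengths are in m, angles in rad, forces in N, time in s.
With the tool pointing down it reaches from about 0.325 to 0.925 m from the base axis. Payload 3.1 kg.
Tool frame: the origin (TCP) lies midway between the tips of the shut fingers; the grasp point (between the pads) lies 19 mm behind it; x points along the fingers, z is the direction in which the jaws open and shut, and the axes are right-handed (so a half turn about x gives the same grasp; the last joint's range is limited). The gripper opens to 85 mm and grips with 20 to 120 N. Pads are 22 mm wide; open, the fingers measure 114 mm over their backs; the gripper's body (76 mm by 85 mm) begins 54 mm behind the grasp point. The pads swing forward as they close: fully open they stand 13 mm farther back than shut.
Start: joints at [1.132, 0.217, 1.613, -0, 1.311, -0.112], TCP at [0.201, 0.592, 0.231] pointing down, gripper open.
Joint ranges: [-2.75, 2.75], [-0.78, 2.1], [0.31, 2.55], [-1.13, 4.27], [0.13, 2.63], [-2.58, 2.58]. Speed limits (rad/s): [2.79, 2.79, 3.14, 3.14, 3.14, 3.14].

## Interface

Orientations are given as [roll, pitch, yaw] about the fixed x, y, z axes, in that order (R = Rz(yaw) Ry(pitch) Rx(roll)).
In Python, from bench import arm gives the robot as it stands.
- The arm moves only by the shell command python3 -m crank 'ROWS' [OPENING] [FORCE]. ROWS is JSON, a list that holds one entry, the list of rows, each a list of 6 numbers: the shift along the tool's x, y, z scaled (see below), then the turn, a rotation vector about the tool's x, y, z scaled (see below). In form: [[[x, y, z, ax, ay, az], ...]]. A call has 1 to 20 rows; each row shifts and turns the pose as measured when the row begins, along the tool's axes as they then stand; what a row does not reach is not made up. The controller multiplies each number of a shift by 20 mm and each number of a turn by 180 degrees. A row lasts 1/10 s, in which the tool goes at most 50 mm and 8.59 degrees, less where a joint would pass 70% of its speed; a pose out of reach is approached as far as the arm can. A call with a number of a shift or a turn outside -1 to 1 is refused whole. A call with a gripper value outside its range is refused whole. OPENING is the opening, from 0 (shut) to 1 (fully open), set as the call begins (- or left out, the last holds). The fingers move at their own pace and stop on an object; FORCE is the grip in N (left out, the last holds). Time passes only in rows, so rows that do not move let the fingers close. It gives the time, the measured TCP pose, the force and the opening at its end, in the units of the state.
- arm.read_state(): the state, without advancing time (a new reading comes with each control period).
- arm.camera(name): name is "scene" or "side" or "wrist"; returns a dict with "frame" (384x512x3 uint8, red, green, blue), "range_z" (384x512 float32, m along the optical axis (not along the pixel's ray), 0 where there is no reading), "fx", "fy", "cx", "cy" (pixels), "xyz" and "orientation" of the camera in the world. Camera axes: x right, y up, looking along -z (the intrinsics and any distortion apply to the point x, -y, -z); pixel columns grow to the right and rows downward; lengths in m; the calibration is good to about 2 mm. A picture is of the moment at which its call begins.
- arm.sign_off(): hands the job in, once; it reports no verdict.
Trained networks look in the newest picture that a camera, given by its name, has taken for a name from the list of things; names that differ only in an ending like _2 or _b are one class to them, and where a whole thing is asked for, a point or a joint stands for the part that bears it (a point fixed in the world has none). Each returns a list of dicts, best first, with "score" (0 to 1); they miss things now and then, are a little off and sometimes report something else, mostly with a low value. They report only what shows in the picture. A call takes as long as a camera call. They do not tell look-alikes from the thing itself.
- arm.trace(camera, query): "mask" (384x512 bool, what is visible of it).
- arm.mark_of(camera, query): "centre" ([x, y, z] in m, in the coordinates of the camera as it stood for that picture, good to about 4 mm: a listed point, or the origin of a listed thing).
The state is a dict: "time": time; "joint_positions": joint angles; "qvel": joint speeds; "joint_torque": joint torques, N m; "position": TCP position; "orientation": TCP orientation; "wrist_force": force on the tool from outside, world axes, zero at the start; "ft_torque": the same for the moment, N m; "opening": finger opening in m.
Only numpy, scipy, OpenCV 4.12 (cv2) and the standard library are available. Lean on these libraries where they do the work, as an engineer would, in place of code of your own. Each camera call takes 0.05 s, during which the arm holds its last target.

## Working session

There is one attempt and no reset: what is moved stays moved. The work goes in short steps, Python scripts to look and compute and a shell command to move; the robot and the scene stay as the last step left them, time stands still between calls to the robot, and variables do not carry over. Pictures are saved under pics/ and viewed, and the job is handed in when it is done.

```bash
ls -la; mkdir -p pics; python3 - <<'E'
from bench import arm
import cv2
s=arm.read_state(); print(s)
for c in ["scene","side","wrist"]:
    d=arm.camera(c); cv2.imwrite(f"pics/{c}0.png",d["frame"][:,:,::-1]); print(c,d["fx"],d["fy"],d["cx"],d["cy"],d["xyz"],d["orientation"],[k for k in d])
E
```

```text
total 12
drwxr-xr-x  3 agent agent 4096 Dec  7 02:55 .
drwxr-xr-x 23 root  root  4096 Dec  7 02:55 ..
drwxr-xr-x  2 agent agent 4096 Dec  7 02:55 pics
{'time': 0.0, 'joint_positions': array([ 1.13181272e+00,  2.17755817e-01,  1.61490223e+00, -2.21131320e-06,
        1.31130850e+00, -1.12221392e-01]), 'qvel': array([-9.26615838e-04, -4.60054155e-05,  2.06264010e-03,  9.87188498e-04,
       -1.12950684e-03, -8.93461382e-04]), 'joint_torque': array([ 3.09336456e-04, -3.96850812e+01, -3.03849292e+01, -1.96109713e-04,
        9.86521016e-03, -1.24497677e-05]), 'position': array([0.20026019, 0.59120017, 0.22998391]), 'orientation': array([ 3.03027102,  1.56842244, -2.0088796 ]), 'wrist_force': array([ 0.59931689, -0.51079276, -0.43701047]), 'ft_torque': array([ 0.00401124, -0.0125668 , -0.01421861]), 'opening': 0.08563920444192728}
scene 371.75972521278845 371.75972521278845 253.06426398080922 195.0902129715951 [ 0.9103003  -0.55222477  1.20537578] [ 0.54160861 -0.01472425  0.50543331] ['frame', 'range_z', 'fx', 'fy', 'cx', 'cy', 'xyz', 'orientation']
side 392.307902643815 392.307902643815 255.97496462766566 191.99498326494418 [ 0.13698511 -0.956666    1.05396191] [ 0.8945465  -0.00533978 -0.47091594] ['frame', 'range_z', 'fx', 'fy', 'cx', 'cy', 'xyz', 'orientation']
wrist 325.65807061211706 325.65807061211706 255.59406426008147 191.64586304050633 [0.12378742 0.61601759 0.37395897] [-0.31710353  0.0033841   1.24246377] ['frame', 'range_z', 'fx', 'fy', 'cx', 'cy', 'xyz', 'orientation']
```

View pics/scene0.png

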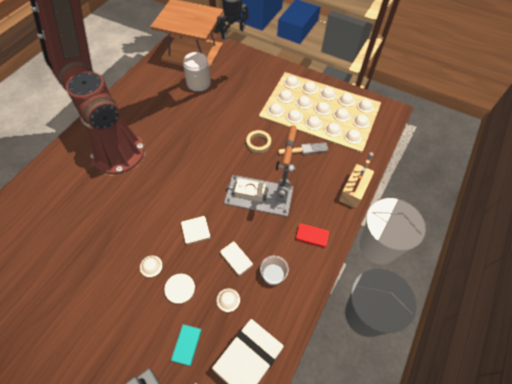

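View pics/side0.png

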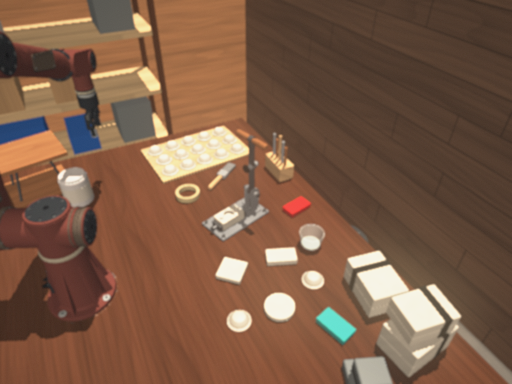

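View pics/wrist0.png

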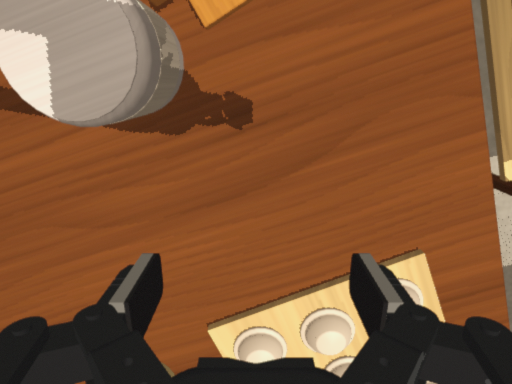

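Candidates for the cover in the scene view are white oblong (236,258), red oblong (312,235), turquoise oblong (187,345), white square (195,230) and round disc (180,288). Only the white oblong fits: plaster and oblong. I'll measure and confirm it in an enlarged crop.

```bash
cat > h.py <<'E'
from bench import arm
import numpy as np, cv2
from scipy.spatial.transform import Rotation as R
def T(d): return R.from_euler('xyz',d["orientation"]).as_matrix(), np.array(d["xyz"])
def c2w(d,p): r,t=T(d); return r@np.array(p)+t
def cloud(d,mask=None):
    z=d["range_z"]; v,u=np.nonzero((z>0)&(mask if mask is not None else True)); zz=z[v,u]
    P=np.stack([(u-d["cx"])/d["fx"]*zz,-(v-d["cy"])/d["fy"]*zz,-zz],1); r,t=T(d)
    return P@r.T+t,u,v
def w2p(d,p):
    r,t=T(d); q=(np.atleast_2d(p)-t)@r; return np.stack([d["cx"]+d["fx"]*q[:,0]/-q[:,2], d["cy"]-d["fy"]*q[:,1]/-q[:,2]],1)
E
python3 - <<'E'
from h import *
np.set_printoptions(precision=4,suppress=True)
for c in ["scene","side"]:
    d=arm.camera(c)
    for q in ["press","mould_seat","cover_mid","press_pivot","press_grip","press_pad"]:
        for m in arm.mark_of(c,q)[:4]: print(c,q,round(m["score"],2),c2w(d,m["centre"]),w2p(d,c2w(d,m["centre"]))[0])
    for m in arm.trace(c,"cover_mid")[:4]:
        k=m["mask"]; P,u,v=cloud(d,k); print(c,"mask",round(m["score"],2),k.sum(),u.mean(),v.mean(),np.median(P,0))
        top=P[P[:,2]>0.012]
        if len(top)>20: print(cv2.minAreaRect(top[:,:2].astype(np.float32)*1000), np.median(top[:,2]))
    f=d["frame"]; 
    a=(f[200:300,160:340] if c=="scene" else f[200:360,200:380]); cv2.imwrite(f"pics/{c}crop.png",cv2.resize(a[:,:,::-1],None,fx=4,fy=3.7,interpolation=cv2.INTER_CUBIC))
    b=(f[110:230,205:315] if c=="scene" else f[120:250,190:300]); cv2.imwrite(f"pics/{c}press.png",cv2.resize(b[:,:,::-1],None,fx=4.5,fy=4.5,interpolation=cv2.INTER_CUBIC))
E
```

```text
scene press 0.61 [ 0.5619  0.0902 -0.0049] [250.0138 194.4854]
scene cover_mid 0.75 [ 0.6468 -0.1658  0.0119] [235.0963 258.6555]
scene cover_mid 0.59 [0.8398 0.042  0.0077] [311.9983 235.8972]
scene cover_mid 0.54 [ 0.6469  0.3808 -0.0002] [302.7608 149.7406]
scene press_pivot 0.98 [0.6734 0.1285 0.0929] [282.8692 185.4367]
scene press_grip 0.64 [0.6767 0.1241 0.323 ] [289.5802 145.9379]
scene press_grip 0.31 [ 0.4713 -0.1392 -0.0046] [196.6379 231.5619]
scene press_pad 0.6 [0.6684 0.1248 0.2092] [283.9757 166.5847]
scene mask 0.79 556 236.44202898550725 258.8278985507246 [ 0.6527 -0.1662  0.0185]
((650.5819091796875, -163.26812744140625), (59.405818939208984, 105.36776733398438), 67.46920013427734) 0.01885121967501946
scene mask 0.72 516 312.34302325581393 235.9282945736434 [0.8413 0.0374 0.0181]
((840.5963745117188, 42.88383865356445), (103.99083709716797, 61.43568420410156), 13.001362800598145) 0.018562415972133373
scene mask 0.57 705 186.88571428571427 345.3 [ 0.6614 -0.4755  0.019 ]
((658.8593139648438, -473.8211364746094), (58.69113540649414, 103.42779541015625), 15.3679924011
[... 642 characters left out ...]
.212 ] [251.1989 165.1794]
side press_pad 0.58 [0.5558 0.0878 0.0482] [228.3127 213.5246]
side mask 0.9 486 280.50309278350517 255.6783505154639 [ 0.6432 -0.167   0.02  ]
((644.9234008789062, -159.78627014160156), (64.98014068603516, 103.7786636352539), 68.11393737792969) 0.020415703290143195
side mask 0.77 757 334.94039735099335 325.235761589404 [ 0.6492 -0.4778  0.0199]
((654.3573608398438, -471.6241455078125), (62.67070770263672, 105.62285614013672), 15.057051658630371) 0.020228433467300633
side mask 0.76 345 296.13081395348837 206.03488372093022 [0.8316 0.036  0.0197]
((836.0692138671875, 44.99871063232422), (110.26988220214844, 61.6605339050293), 12.239032745361328) 0.020335070474452932
```

View pics/scenecrop.png

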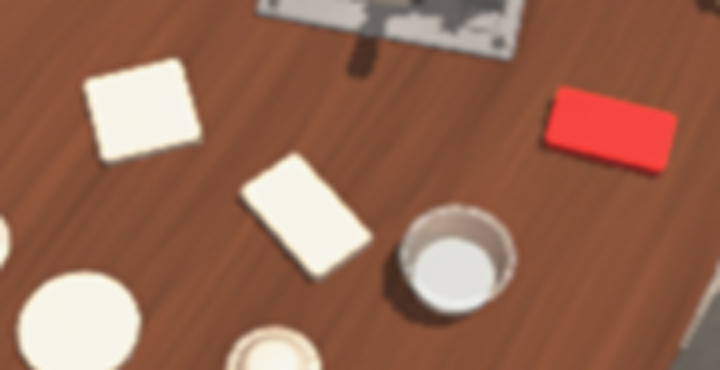

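View pics/scenepress.png

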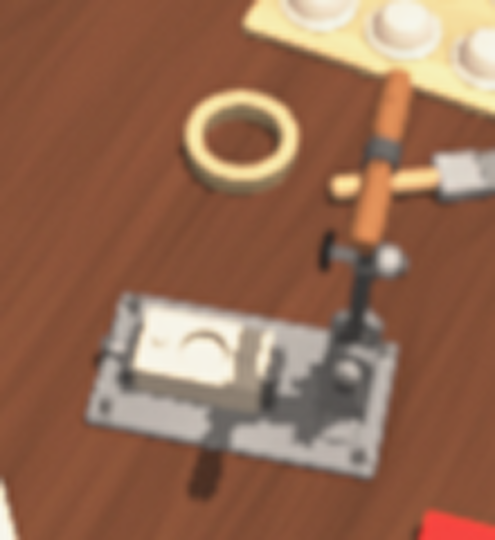

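View pics/sidepress.png

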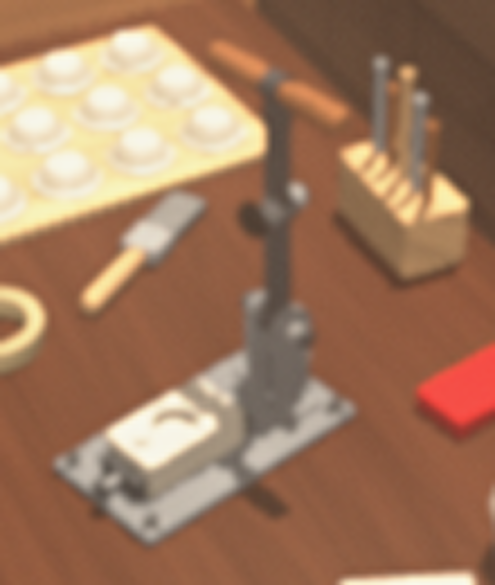

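The white oblong at (236,258) measures about 105×59 mm with its top at 20 mm, so it is the cover. The press sits near (0.56, 0.09) with a yaw of about 18°, and its pivot and grip agree with the stated offsets. Next I work out the tool axes and the first moves.

```bash
cat >> h.py <<'E'
np.set_printoptions(precision=4,suppress=True)
def tool(): s=arm.read_state(); return R.from_euler('xyz',s["orientation"]), np.array(s["position"]), s
def downR(yawy):  # tool x down, tool y horizontal at heading yawy(rad)
    x=np.array([0,0,-1.]); y=np.array([np.cos(yawy),np.sin(yawy),0]); return R.from_matrix(np.stack([x,y,np.cross(x,y)],1))
def plan(p,Rt=None):
    r,q,s=tool(); print("t",round(s["time"],2),"pos",q,"F",s["wrist_force"],"open",round(s["opening"],4),"j",s["joint_positions"])
    if Rt is not None:
        rv=(r.inv()*Rt).as_rotvec(); print("turn units",rv/np.pi,"deg",np.degrees(rv)); print("shift after turn (mm, tool axes)",1000*Rt.inv().apply(np.array(p)-q))
    print("shift now (mm, tool axes)",1000*r.inv().apply(np.array(p)-q), "world mm",1000*(np.array(p)-q))
E
python3 - <<'E'
from h import *
r,q,s=tool(); print(r.as_matrix())
d=arm.camera("wrist"); print(r.inv().apply(np.array(d["xyz"])-q))
for a in (-22,158): plan([0.648,-0.163,0.23],downR(np.radians(a)))
E
```

```text
[[-0.     -0.9471  0.321 ]
 [ 0.      0.321   0.9471]
 [-1.      0.      0.    ]]
[-0.1438  0.0804 -0.0014]
t 1.0 pos [0.2006 0.5919 0.2313] F [-0.288   0.1646  0.3298] open 0.0853 j [ 1.1318  0.2169  1.6134 -0.      1.3113 -0.1122]
turn units [-0.9818 -0.     -0.    ] deg [-176.7269   -0.0009   -0.0003]
shift after turn (mm, tool axes) [  1.3031 697.5933 532.3834]
shift now (mm, tool axes) [   1.3117 -666.0587 -571.3443] world mm [ 447.363  -754.9403   -1.3031]
t 1.0 pos [0.2006 0.5919 0.2313] F [-0.288   0.1646  0.3298] open 0.0853 j [ 1.1318  0.2169  1.6134 -0.      1.3113 -0.1122]
turn units [ 0.0182 -0.      0.    ] deg [ 3.2731 -0.0002  0.0006]
shift after turn (mm, tool axes) [   1.3031 -697.5933 -532.3834]
shift now (mm, tool axes) [   1.3117 -666.0587 -571.3443] world mm [ 447.363  -754.9403   -1.3031]
```

```bash
python3 -m crank '[[[0,0,0,0.0182,0,0],[0,-0.79,-0.6,0,0,0],[0,-0.79,-0.6,0,0,0],[0,-0.79,-0.6,0,0,0],[0,-0.79,-0.6,0,0,0],[0,-0.79,-0.6,0,0,0],[0,-0.79,-0.6,0,0,0],[0,-0.79,-0.6,0,0,0],[0,-0.79,-0.6,0,0,0],[0,-0.79,-0.6,0,0,0],[0,-0.79,-0.6,0,0,0],[0,-0.79,-0.6,0,0,0],[0,-0.79,-0.6,0,0,0],[0,-0.79,-0.6,0,0,0],[0,-0.79,-0.6,0,0,0],[0,-0.79,-0.6,0,0,0],[0,-0.79,-0.6,0,0,0],[0,-0.79,-0.6,0,0,0],[0,-0.79,-0.6,0,0,0],[0,-0.79,-0.6,0,0,0]]]' 1 20
python3 - <<'E'
from h import *
d=arm.camera("wrist"); cv2.imwrite("pics/wrist1.png",d["frame"][:,:,::-1])
plan([0.648,-0.163,0.23],downR(np.radians(158)))
E
```

```text
time: 3.0
position: [0.4007, 0.246, 0.2323]
orientation: [-0.522, 1.565, 0.661]
wrist_force: [-0.8, -0.4, -0.5]
opening: 0.0854
t 3.05 pos [0.4022 0.2438 0.2323] F [ 1.1612 -0.448   0.7196] open 0.0852 j [ 0.3965 -0.1272  1.9689 -0.0016  1.2938 -0.7842]
turn units [-0.0018  0.001   0.0017] deg [-0.3253  0.1856  0.3113]
shift after turn (mm, tool axes) [   2.3431 -380.3058 -285.0774]
shift now (mm, tool axes) [   3.4942 -381.9026 -282.9228] world mm [ 245.8215 -406.7842   -2.3431]
```

View pics/wrist1.png

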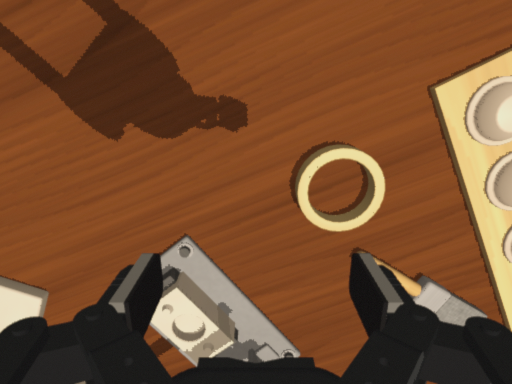

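The wrist view shows the press at lower left around (190,320) and the tape roll at (340,188). I'll carry on towards the cover.

```bash
python3 -m crank '[[[0,-1,-0.75,0,0,0],[0,-1,-0.75,0,0,0],[0,-1,-0.75,0,0,0],[0,-1,-0.75,0,0,0],[0,-1,-0.75,0,0,0],[0,-1,-0.75,0,0,0],[0,-1,-0.75,0,0,0],[0,-1,-0.75,0,0,0],[0,-1,-0.75,0,0,0],[0,-1,-0.75,0,0,0],[0,-1,-0.75,0,0,0],[0,-1,-0.75,0,0,0],[0,-1,-0.75,0,0,0],[0,-1,-0.75,0,0,0],[0,-1,-0.75,0,0,0],[0,-1,-0.75,0,0,0],[0,-1,-0.75,0,0,0]]]'
python3 - <<'E'
from h import *
d=arm.camera("wrist"); cv2.imwrite("pics/wrist2.png",d["frame"][:,:,::-1])
plan([0.648,-0.163,0.23],downR(np.radians(158)))
for m in arm.trace("wrist","cover_mid")[:3]:
    k=m["mask"]; P,u,v=cloud(d,k); top=P[(P[:,2]>0.012)]; print(round(m["score"],2),k.sum(),u.mean(),v.mean(),np.median(P,0), cv2.minAreaRect(top[:,:2].astype(np.float32)*1000) if len(top)>9 else "",u.min(),u.max(),v.min(),v.max())
E
```

```text
time: 4.75
position: [0.6207, -0.1384, 0.2339]
orientation: [-0.568, 1.558, 0.608]
wrist_force: [-0.1, -0.1, 0.2]
opening: 0.0856
t 4.8 pos [ 0.6224 -0.1424  0.234 ] F [ 1.3519 -1.0649  0.8398] open 0.0855 j [-0.3382  0.2354  1.5862  0.0076  1.309  -1.5137]
turn units [-0.0042  0.0025  0.0034] deg [-0.7575  0.4509  0.6114]
shift after turn (mm, tool axes) [  4.0339 -31.4656  -9.5506]
shift now (mm, tool axes) [  4.2965 -31.5449  -9.1669] world mm [ 25.5967 -20.6424  -4.0339]
0.94 4542 244.13049238242436 183.39412673879443 [ 0.6415 -0.1615  0.0212] ((646.4723510742188, -163.14190673828125), (57.51227569580078, 104.99090576171875), 67.95684051513672) 217 270 139 229
0.94 3341 30.505424954792044 278.0919228450874 [ 0.653  -0.4568  0.0214] ((654.7213745117188, -473.4114074707031), (57.82167434692383, 106.79541015625), 15.322824478149414) 0 73 240 319
0.92 4030 451.49838026414153 255.6204834288562 [0.8284 0.0396 0.0208] ((837.1149291992188, 42.004032135009766), (106.71833801269531, 58.64002227783203), 12.055967330932617) 410 491 212 300
```

View pics/wrist2.png

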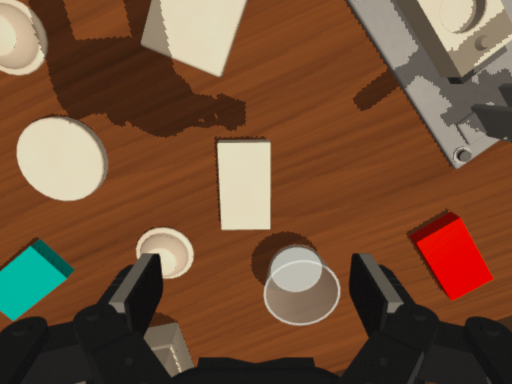

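The cover shows upright at (244,184), 105×58 mm with a long axis at −22°. The red (452,256) and turquoise (30,278) look-alikes are well clear. I'll align and descend part way.

```bash
python3 -m crank '[[[0.3,-0.8,-0.25,-0.0042,0.0025,0.0034],[1,-0.6,-0.2,0,0,0],[1,-0.1,0,0,0,0],[1,0,0,0,0,0],[1,0,0,0,0,0],[1,0,0,0,0,0],[1,0,0,0,0,0],[1,0,0,0,0,0],[0,0,0,0,0,0],[0,0,0,0,0,0]]]'
python3 - <<'E'
from h import *
d=arm.camera("wrist"); cv2.imwrite("pics/wrist3.png",d["frame"][:,:,::-1])
plan([0.6465,-0.163,0.0],downR(np.radians(158)))
for m in arm.trace("wrist","cover_mid")[:2]:
    k=m["mask"]; P,u,v=cloud(d,k); top=P[(P[:,2]>0.012)]; print(round(m["score"],2),k.sum(),u.mean(),v.mean(),np.median(P,0), cv2.minAreaRect(top[:,:2].astype(np.float32)*1000) if len(top)>9 else "",u.min(),u.max(),v.min(),v.max())
E
```

```text
time: 5.85
position: [0.6425, -0.1542, 0.0854]
orientation: [0.678, 1.562, 1.864]
wrist_force: [0.3, -0.2, -0.8]
opening: 0.0853
t 5.9 pos [ 0.6422 -0.1541  0.0852] F [-0.8404  0.4076 -1.5076] open 0.0853 j [-0.3448  0.4417  1.6168  0.0076  1.0889 -1.5344]
turn units [-0.0003  0.0021 -0.0019] deg [-0.0451  0.3746 -0.3464]
shift after turn (mm, tool axes) [85.2163 -7.3642 -6.6528]
shift now (mm, tool axes) [85.1249 -7.8846 -7.2036] world mm [  4.3358  -8.9271 -85.2163]
0.89 12312 248.27011822258459 209.3166734610681 [ 0.64   -0.1607  0.0212] ((646.6395263671875, -162.6414031982422), (58.199859619140625, 104.79285430908203), 67.9237060546875) 202 293 138 284
0.72 443 504.44018058690745 13.469525959367946 [0.5853 0.0317 0.0078]  492 511 0 39
```

View pics/wrist3.png

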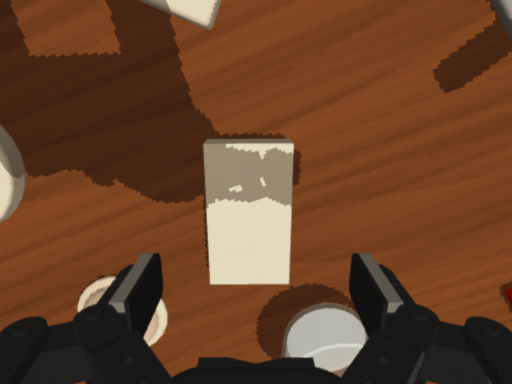

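The cover is at (248,209) between the open fingers. The tub and shell lie beyond its long end, clear of the fingers. Next I centre on it and descend.

```bash
python3 -m crank '[[[0,-0.4,-0.36,0,0.002,-0.002],[0.6,0,0,0,0,0],[0.8,0,0,0,0,0],[0.8,0,0,0,0,0],[0,0,0,0,0,0]]]'
python3 - <<'E'
from h import *
plan([0.6465,-0.163,0.0],downR(np.radians(158)))
E
```

```text
time: 6.45
position: [0.6509, -0.1663, 0.0426]
orientation: [-1.575, 1.561, -0.39]
wrist_force: [-0.5, 0.3, -0.5]
opening: 0.0856
t 6.45 pos [ 0.6509 -0.1663  0.0426] F [-0.4826  0.2969 -0.4895] open 0.0856 j [-0.3544  0.5102  1.6109 -0.0004  1.0108 -1.5396]
turn units [-0.0004 -0.      0.0031] deg [-0.078  -0.003   0.5554]
shift after turn (mm, tool axes) [42.5583  5.2985  1.4034]
shift now (mm, tool axes) [42.5049  5.7127  1.3981] world mm [ -4.387    3.2861 -42.5583]
```

```bash
python3 -m crank '[[[0,0.25,0.06,0,0,0.003],[0.8,0.02,0,0,0,0],[0.8,0,0,0,0,0],[0.3,0,0,0,0,0],[0,0,0,0,0,0]]]'
python3 - <<'E'
from h import *
plan([0.6465,-0.163,0.0],downR(np.radians(158)))
E
```

```text
time: 6.95
position: [0.6445, -0.1621, -0.0008]
orientation: [1.589, 1.567, 2.775]
wrist_force: [-0.4, -1.0, 0.6]
opening: 0.0856
t 6.95 pos [ 0.6445 -0.1621 -0.0008] F [-0.4233 -0.9814  0.5849] open 0.0856 j [-0.352   0.5668  1.6244  0.0001  0.9544 -1.5377]
turn units [-0.0004 -0.     -0.0012] deg [-0.0635 -0.004  -0.2247]
shift after turn (mm, tool axes) [-0.8374 -2.1363 -0.0753]
shift now (mm, tool axes) [-0.8458 -2.1331 -0.073 ] world mm [ 1.9525 -0.8701  0.8374]
```

Good: within 2 mm. Close with a moderate grip.

```bash
python3 -m crank '[[[0,0,0,0,0,0],[0,0,0,0,0,0],[0,0,0,0,0,0],[0,0,0,0,0,0],[0,0,0,0,0,0],[0,0,0,0,0,0]]]' 0 40
python3 - <<'E'
from h import *
d=arm.camera("wrist"); cv2.imwrite("pics/wrist4.png",d["frame"][:,:,::-1])
plan([0.6465,-0.163,0.1],downR(np.radians(158)))
E
```

```text
time: 7.55
position: [0.645, -0.1621, -0.0004]
orientation: [1.497, 1.568, 2.683]
wrist_force: [-0.1, -0.0, -1.5]
opening: 0.0573
t 7.6 pos [ 0.645  -0.1621 -0.0004] F [-0.4526 -0.4992 -2.0314] open 0.057 j [-0.3519  0.5664  1.624   0.0004  0.9542 -1.5378]
turn units [-0.0004  0.0001 -0.001 ] deg [-0.0663  0.0142 -0.173 ]
shift after turn (mm, tool axes) [-100.4056   -1.7374   -0.2409]
shift now (mm, tool axes) [-100.4105   -1.4344   -0.2142] world mm [  1.5206  -0.8742 100.4056]
```

View pics/wrist4.png

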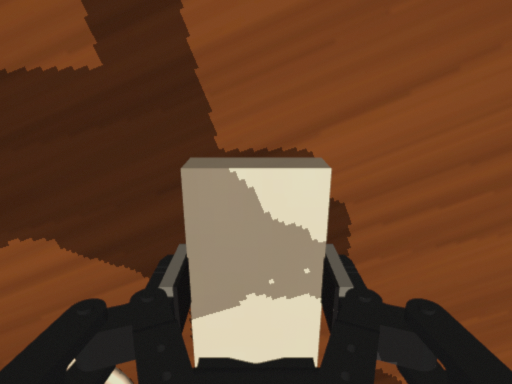

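The cover is held square, with the fingers about on its centre. I'll lift it, turn to the press heading, and view the seat from one side with the wrist camera.

```bash
python3 -m crank '[[[-0.2,0,0,0,0,0],[-0.5,0,0,0,0,0],[-0.8,0,0,0,0,0],[-1,0,0,0,0,0],[-1,0,0,0,0,0],[-1,0,0,0,0,0],[-1,0,0,0,0,0],[-1,0,0,0,0,0],[-1,0,0,0,0,0],[-1,0,0,0,0,0],[-1,0,0,-0.045,0,0],[-1,0,0,-0.045,0,0],[0,0,0,-0.045,0,0],[0,0,0,-0.045,0,0],[0,0,0,-0.045,0,0],[0,0,0,0,0,0]]]'
python3 - <<'E'
from h import *
plan([0.633,-0.034,0.2],downR(np.radians(198.5)))
E
```

```text
time: 9.2
position: [0.6481, -0.1632, 0.2445]
orientation: [-2.261, 1.55, -0.341]
wrist_force: [0.7, 0.6, -2.6]
opening: 0.0571
t 9.2 pos [ 0.6481 -0.1632  0.2445] F [ 0.6851  0.5805 -2.5922] open 0.0571 j [-0.3517  0.2844  1.5066  0.0002  1.3298 -2.2721]
turn units [ 0.0085 -0.0041  0.0052] deg [ 1.5296 -0.7467  0.9288]
shift after turn (mm, tool axes) [ 44.489  -26.6502 127.3122]
shift now (mm, tool axes) [ 43.2846 -29.3354 127.1369] world mm [-15.1237 129.1894 -44.489 ]
```

```bash
python3 -m crank '[[[0.2,-0.3,0.9,0.0085,-0.004,0.005],[0.3,-0.2,1,0,0,0],[0.3,-0.2,1,0,0,0],[0.3,-0.2,1,0,0,0],[0.3,-0.2,1,0,0,0],[0.3,-0.2,1,0,0,0],[0.2,-0.2,0.5,0,0,0],[0,0,0,0,0,0],[0,0,0,0,0,0]]]'
python3 - <<'E'
from h import *
plan([0.633,-0.034,0.2],downR(np.radians(198.5)))
d=arm.camera("wrist"); cv2.imwrite("pics/wrist5.png",d["frame"][:,:,::-1])
for c in ["wrist"]:
    for q in ["press","mould_seat","press_pivot"]:
        for m in arm.mark_of(c,q)[:4]: print(c,q,round(m["score"],2),c2w(d,m["centre"]),w2p(d,c2w(d,m["centre"]))[0])
np.savez("w5.npz",**{k:np.asarray(v) for k,v in d.items()})
E
```

```text
time: 10.1
position: [0.6378, -0.0297, 0.2145]
orientation: [-2.267, 1.559, -0.403]
wrist_force: [-0.2, -0.1, -2.6]
opening: 0.057
t 10.1 pos [ 0.6378 -0.0297  0.2145] F [-0.1957 -0.093  -2.5961] open 0.057 j [-0.155   0.252   1.6035 -0.003   1.275  -2.0181]
turn units [-0.0095 -0.0024  0.0028] deg [-1.7078 -0.4302  0.4991]
shift after turn (mm, tool axes) [14.5423  5.9055 -2.5552]
shift now (mm, tool axes) [14.51    5.9549 -2.6228] world mm [ -4.7896  -4.297  -14.5423]
wrist press 0.65 [0.5603 0.0931 0.0004] [388.0636 124.345 ]
wrist mould_seat 0.8 [0.5588 0.0908 0.0478] [405.4309 128.282 ]
wrist press_pivot 0.7 [0.6749 0.1267 0.0923] [407.819  266.8971]
```

View pics/wrist5.png

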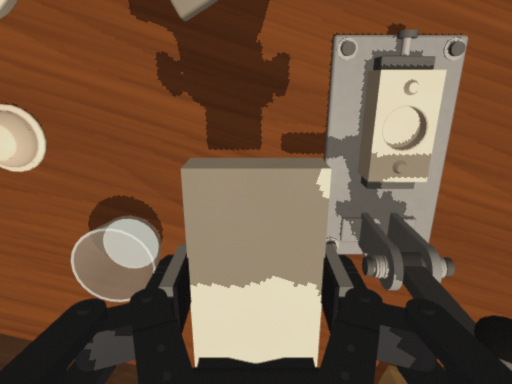

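The mould top is fully visible at (405,125), with keys at (411,87) and (400,168) and the fork at (400,260). I'll fit the top face from depth and colour.

```bash
python3 - <<'E'
from h import *
z=np.load("w5.npz"); d={k:z[k] for k in z}
m=np.zeros((384,512),bool); m[55:200,355:450]=1
P,u,v=cloud(d,m)
for lo,hi in((.042,.049),(.049,.056),(0.006,.013)):
    k=(P[:,2]>lo)&(P[:,2]<hi); 
    f=np.zeros((384,512),np.uint8); f[v[k],u[k]]=255
    n,l,st,ce=cv2.connectedComponentsWithStats(f)
    for i in range(1,n):
        if st[i,4]>15:
            kk=l[v,u]==i; kk&=k; print(lo,st[i],np.median(P[kk],0),P[kk].mean(0),cv2.minAreaRect(P[kk][:,:2].astype(np.float32)*1000))
# plate from whole picture
P,u,v=cloud(d); k=(P[:,2]>.006)&(P[:,2]<.013)&(u>325)&(v<245)
print(cv2.minAreaRect(P[k][:,:2].astype(np.float32)*1000), P[k][:,2].mean())
k=(np.hypot(P[:,0]-.6,P[:,1]-.1)>.2)&(abs(P[:,2])<.01)
print("bench z",np.median(P[k][:,2]))
# held cover top
k=(u>180)&(u<335)&(v>155)&(v<360)&(P[:,2]>.19)
print("held",np.median(P[k],0)); 
E
python3 - <<'E'
from h import *
d=arm.camera("wrist")
for m in arm.trace("wrist","cover_mid")[:1]:
    P,u,v=cloud(d,m["mask"]); zt=np.median(P[:,2]); print(zt,m["score"])
    r,q,s=tool(); L=r.inv().apply(P-q); print("cover in tool", np.percentile(L,[1,50,99],axis=0)); 
    k=abs(L[:,0]-np.median(L[:,0]))<.006
    print(cv2.minAreaRect(L[k][:,1:].astype(np.float32)*1000))
E
```

```text
0.042 [ 366   70   80  112 5460] [0.5514 0.0891 0.047 ] [0.5564 0.0888 0.0469] ((559.4379272460938, 90.37265014648438), (103.81324768066406, 59.34305953979492), 16.575990676879883)
0.049 [405  80  14  15 151] [0.5239 0.0782 0.0522] [0.5239 0.0785 0.0521] ((523.699951171875, 79.24603271484375), (11.903271675109863, 10.3556547164917), 12.963263511657715)
0.049 [393 161  14  13 118] [0.5941 0.0993 0.0525] [0.5941 0.0996 0.0522] ((594.1365966796875, 100.26900482177734), (10.174466133117676, 11.033896446228027), 75.12397766113281)
0.006 [ 355   55   95  145 3881] [0.5675 0.1231 0.011 ] [0.5691 0.1099 0.011 ] ((562.8306274414062, 106.41001892089844), (159.25413513183594, 100.89613342285156), 22.01799774169922)
((586.2897338867188, 98.53677368164062), (226.13751220703125, 130.53143310546875), 16.85301399230957) 0.010984444222499746
bench z 0.0013753861739054796
held [ 0.6248 -0.0336  0.2366]
```

```bash
python3 - <<'E'
from h import *
d=arm.camera("wrist"); r,q,s=tool()
P,u,v=cloud(d); L=r.inv().apply(P-q)*1000
k=(u>170)&(u<345)&(v>150)&(v<362)&(L[:,0]<-10)&(L[:,0]>-30)&(abs(L[:,2])<28)
print("x med",np.median(L[k],0)); K=L[k]; 
print("y range",np.percentile(K[:,1],[0.1,50,99.9]),"v",v[k].min(),v[k].max())
e=K[K[:,1]>K[:,1].max()-6]; print("far end: corr edge", np.percentile(e,[0,50,100],axis=0))
for w in(-20,-10,0,10,20):
    kk=abs(K[:,2]-w)<2; print(w,K[kk][:,1].max(),np.median(K[kk][:,0]))
# tilt of face
A=np.c_[K[:,1:],np.ones(len(K))]; print(np.linalg.lstsq(A,K[:,0],rcond=None)[0])
E
```

```text
x med [-22.1343  13.1724   0.0867]
y range [-42.634   13.1724  51.0563] v 161 361
far end: corr edge [[-24.194   45.3525 -27.9631]
 [-21.6989  49.4379  -0.3146]
 [-10.0024  51.3522  27.9695]]
-20 51.09157219334924 -22.182015914831346
-10 51.35221952466638 -22.130804120549094
0 51.269906734810014 -22.14164211605103
10 51.04879166482346 -22.127908100267124
20 51.01717416826135 -22.111922435412172
[  0.0151  -0.0023 -22.1366]
```

```bash
python3 - <<'E'
from h import *
plan([0.5582,0.0895,0.12],downR(np.radians(196.7)))
E
```

```text
t 10.45 pos [ 0.6377 -0.03    0.2141] F [-0.1901 -0.2333 -1.4015] open 0.0572 j [-0.1559  0.2524  1.6037 -0.0023  1.2749 -2.0187]
turn units [ 0.0004 -0.0021  0.0027] deg [ 0.0704 -0.3786  0.4942]
shift after turn (mm, tool axes) [ 94.1323  41.7818 137.3384]
shift now (mm, tool axes) [ 92.8595  42.4191 138.0079] world mm [-79.4852 119.5394 -94.1323]
```

```bash
python3 -m crank '[[[0,0.3,0.9,0,-0.002,0.003],[0.4,0.3,1,0,0,0],[0.5,0.3,1,0,0,0],[0.5,0.3,1,0,0,0],[0.5,0.3,1,0,0,0],[0.5,0.3,1,0,0,0],[0.5,0.3,1,0,0,0],[0.5,0,0.2,0,0,0],[0.5,0,0,0,0,0],[0,0,0,0,0,0],[0,0,0,0,0,0]]]'
python3 - <<'E'
from h import *
plan([0.5582,0.0895,0.06],downR(np.radians(196.7)))
E
```

```text
time: 11.55
position: [0.5498, 0.1019, 0.1343]
orientation: [0.742, 1.567, 2.603]
wrist_force: [0.8, -0.5, -2.6]
opening: 0.0567
t 11.55 pos [0.5498 0.1019 0.1343] F [ 0.8309 -0.4737 -2.5507] open 0.0567 j [ 0.0565  0.1838  1.8466  0.0025  1.1145 -1.8051]
turn units [-0.0006  0.0009 -0.0008] deg [-0.1027  0.1668 -0.1528]
shift after turn (mm, tool axes) [ 74.3478  -4.5009 -14.2609]
shift now (mm, tool axes) [ 74.2937  -4.7248 -14.469 ] world mm [  8.409  -12.366  -74.3478]
```

```bash
python3 -m crank '[[[0,-0.2,-0.7,0,0,0],[0.5,0,0,0,0,0],[0.8,0,0,0,0,0],[0.8,0,0,0,0,0],[0.5,0,0,0,0,0],[0,0,0,0,0,0],[0,0,0,0,0,0]]]'
python3 - <<'E'
from h import *
plan([0.5582,0.0895,0.06],downR(np.radians(196.7)))
E
```

```text
time: 12.25
position: [0.564, 0.0839, 0.0821]
orientation: [-1.495, 1.567, 0.358]
wrist_force: [0.3, -0.1, -1.1]
opening: 0.0575
t 12.25 pos [0.564  0.0839 0.0821] F [ 0.2513 -0.1157 -1.0603] open 0.0575 j [ 0.0238  0.2729  1.8516  0.0016  1.0131 -1.8305]
turn units [-0.0028  0.0001  0.0013] deg [-0.5059  0.0171  0.2406]
shift after turn (mm, tool axes) [22.0808  3.9018  7.0373]
shift now (mm, tool axes) [22.0662  4.0564  6.9955] world mm [ -5.7594   5.6193 -22.0808]
```

```bash
python3 -m crank '[[[0,0.07,0.12,-0.002,0,0],[0,0.06,0.12,0,0,0],[0,0,0,0,0,0],[0.3,0,0,0,0,0],[0.2,0,0,0,0,0],[0,0,0,0,0,0],[0,0,0,0,0,0]]]'
python3 - <<'E'
from h import *
plan([0.5582,0.0895,0.06],downR(np.radians(196.7)))
d=arm.camera("wrist"); cv2.imwrite("pics/wrist6.png",d["frame"][:,:,::-1])
d=arm.camera("scene"); cv2.imwrite("pics/scene6.png",cv2.resize(d["frame"][100:230,190:320,::-1],None,fx=4.5,fy=4.5,interpolation=cv2.INTER_CUBIC))
d=arm.camera("side"); cv2.imwrite("pics/side6.png",cv2.resize(d["frame"][120:250,170:300,::-1],None,fx=4.5,fy=4.5,interpolation=cv2.INTER_CUBIC))
E
```

```text
time: 12.95
position: [0.5619, 0.0885, 0.0741]
orientation: [-1.66, 1.562, 0.201]
wrist_force: [-0.6, -0.0, -2.5]
opening: 0.0573
t 12.95 pos [0.5619 0.0885 0.0741] F [-0.5935 -0.0127 -2.5179] open 0.0573 j [ 0.0321  0.2794  1.8616  0.0018  0.9916 -1.8297]
turn units [-0.0005 -0.0003  0.0029] deg [-0.0861 -0.047   0.5228]
shift after turn (mm, tool axes) [14.0623  3.2205  1.9854]
shift now (mm, tool axes) [14.0307  3.3516  1.992 ] world mm [ -3.6552   0.9762 -14.0623]
```

View pics/wrist6.png

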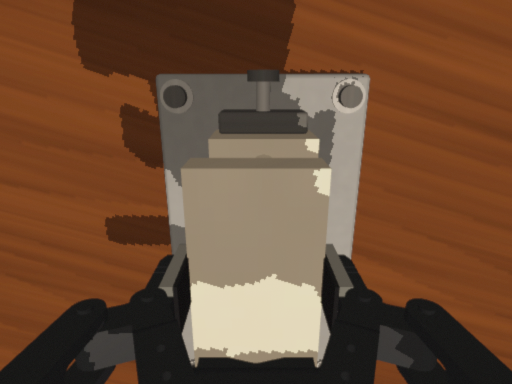

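View pics/side6.png

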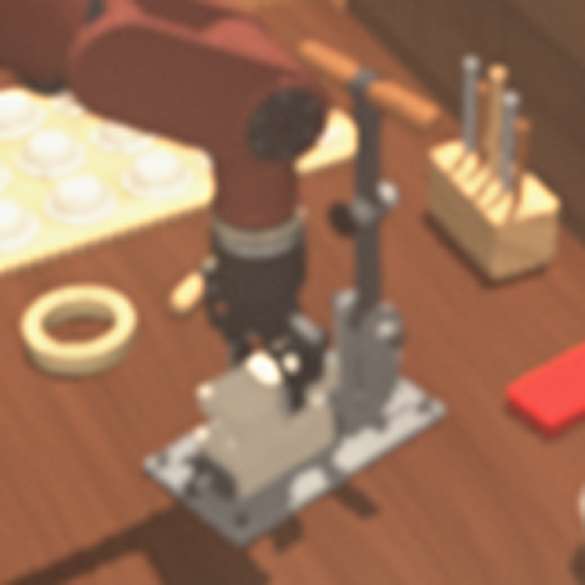

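View pics/scene6.png

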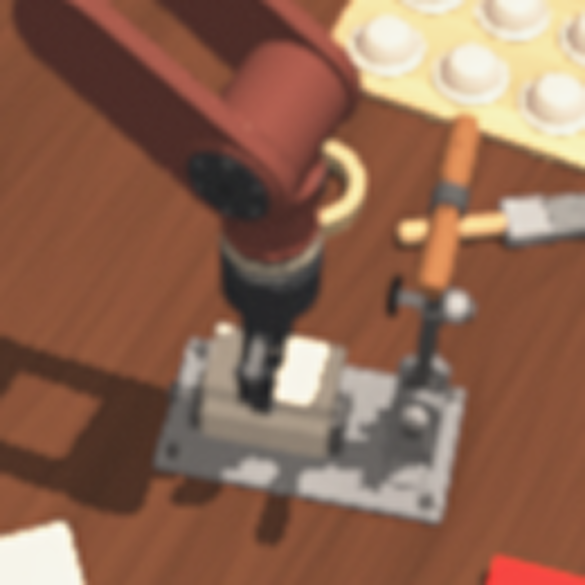

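In the wrist view the mould end shows at rows 133–158, columns 209–318, just behind the held cover. I'll measure the two relative to each other in that picture.

```bash
cat > rel.py <<'E'
from h import *
d=arm.camera("wrist"); r,q,s=tool()
P,u,v=cloud(d); L=r.inv().apply(P-q)*1000; W=P*1000
c=(u>170)&(u<345)&(v>150)&(v<340)&(L[:,0]<-14)&(L[:,0]>-30)
m=(u>190)&(u<340)&(v>120)&(v<175)&(W[:,2]>42)&(W[:,2]<49.5)
for n,k in(("cover",c),("mould",m)):
    K=L[k]; 
    if len(K)<20: print(n,"few"); continue
    # left/right edges per row, far edge per column
    vv=np.unique(v[k]); cen=[]; 
    for row in vv:
        a=K[v[k]==row]
        if len(a)>60: cen.append([a[:,2].min(),a[:,2].max(),np.median(a[:,1])])
    cen=np.array(cen); 
    far=[K[abs(K[:,2]-w)<1.5][:,1].max() for w in range(-24,25,4) if (abs(K[:,2]-w)<1.5).sum()>0]
    print(n,"n",len(K),"z edges",np.median(cen[:,0]) if len(cen) else None,np.median(cen[:,1]) if len(cen) else None,"far y",np.round(far,1),"x",np.median(K[:,0]))
E
python3 rel.py
```

```text
cover n 25178 z edges -29.9868542925117 27.612940881296478 far y [51.3 51.2 51.2 51.2 51.4 51.3 51.1 51.2 51.2 51.3 51.3 51.2 51.1] x -22.023756223247254
mould n 2275 z edges -25.775394281372993 31.615648047512273 far y [54.9 54.9 55.  55.  54.9 54.9 54.9 54.9 54.8 54.9 54.9 54.9 54.9] x 26.69739080190146
```

```bash
cat >> rel.py <<'E'
print("--rows")
for n,k,rows in(("cover",c,(165,180,200,220,235)),("mould",m,(140,146,152))):
    for row in rows:
        a=L[k&(v==row)]; uu=u[k&(v==row)]; print(n,row,uu.min(),uu.max(),a[:,2].min().round(2),a[:,2].max().round(2),"mid",((a[:,2].min()+a[:,2].max())/2).round(2),"y",np.median(a[:,1]).round(1))
E
python3 rel.py
```

```text
cover n 25183 z edges -29.961165936104 27.62112046531314 far y [51.2 51.2 51.2 51.1 51.2 51.2 51.2 51.1 51.2 51.2 51.2 51.2 51.2] x -22.03131729302378
mould n 2284 z edges -25.82697771847605 31.64412744737017 far y [54.9 54.9 55.1 55.  54.9 54.9 54.9 54.9 54.9 54.9 55.  55.  55. ] x 26.7134743387128
--rows
cover 165 183 328 -30.07 27.79 mid -1.14 y 50.9
cover 180 182 328 -29.83 27.02 mid -1.4 y 46.0
cover 200 183 328 -29.95 27.67 mid -1.14 y 37.8
cover 220 184 327 -30.11 28.06 mid -1.03 y 29.2
cover 235 186 325 -29.74 27.42 mid -1.16 y 22.5
mould 140 208 318 -26.15 31.54 mid 2.69 y 53.8
mould 146 209 318 -25.7 31.83 mid 3.07 y 50.7
mould 152 209 318 -26.0 32.06 mid 3.03 y 47.5
```

```bash
python3 -m crank '[[[0,0.08,0.07,0,0,0.002],[0,0.08,0.08,0,0,0],[0,0,0,0,0,0],[0.3,0,0,0,0,0],[0.2,0,0,0,0,0],[0.15,0,0,0,0,0],[0,0,0,0,0,0],[0,0,0,0,0,0]]]'
python3 - <<'E'
from h import *
plan([0.5582,0.0895,0.056],downR(np.radians(196.7)))
E
python3 rel.py
```

```text
time: 14.0
position: [0.5577, 0.0906, 0.06]
orientation: [-1.916, 1.568, -0.055]
wrist_force: [0.7, -0.2, -2.2]
opening: 0.0571
t 14.0 pos [0.5577 0.0906 0.06  ] F [ 0.687  -0.1767 -2.2406] open 0.0571 j [ 0.037   0.2976  1.8706 -0.0003  0.9708 -1.8235]
turn units [-0.0005 -0.0003  0.0008] deg [-0.0923 -0.0513  0.1424]
shift after turn (mm, tool axes) [ 3.9809 -0.1878 -1.1957]
shift now (mm, tool axes) [ 3.9824 -0.1798 -1.1919] world mm [ 0.5235 -1.0913 -3.9809]
cover n 25186 z edges -30.006893802688914 27.5449195995513 far y [51.2 51.  51.  51.1 51.1 51.1 51.  51.1 51.1 51.  51.  51.  50.9] x -22.111476474786684
mould n 1065 z edges -29.274814613717624 28.29297929923728 far y [51.  51.2 51.2 51.  51.2 51.1 51.1 51.1 50.9 51.1 51.1 50.9 51. ] x 12.761434616133055
--rows
cover 165 183 328 -30.17 27.66 mid -1.26 y 50.8
cover 180 182 329 -29.76 27.28 mid -1.24 y 46.0
cover 200 183 328 -30.1 27.44 mid -1.33 y 37.7
cover 220 184 327 -30.38 27.68 mid -1.35 y 29.1
cover 235 186 325 -29.75 27.21 mid -1.27 y 22.4Traceback (most recent call last):
  File "rel.py", line 20, in <module>
    a=L[k&(v==row)]; uu=u[k&(v==row)]; print(n,row,uu.min(),uu.max(),a[:,2].min().round(2),a[:,2].max().round(2),"mid",((a[:,2].min()+a[:,2].max())/2).round(2),"y",np.median(a[:,1]).round(1))
                                                   ~~~~~~^^
    return umr_minimum(a, axis, None, out, keepdims, initial, where)
ValueError: zero-size array to reduction operation minimum which has no identity
```

The edges now agree in the same picture: 0.1 mm along, 0.7 mm across. The forward-kinematic estimate differs by 1.2 mm the other way. Lowering gently while watching the force.

```bash
python3 -m crank '[[[0.15,0,0.01,0,0,0],[0.15,0,0.01,0,0,0],[0,0,0,0,0,0],[0,0,0,0,0,0]]]'
python3 rel.py 2>/dev/null| head -2; python3 -m crank '[[[0.1,0,0,0,0,0],[0.1,0,0,0,0,0],[0,0,0,0,0,0]]]'
```

```text
time: 14.45
position: [0.5578, 0.091, 0.0537]
orientation: [-1.912, 1.568, -0.051]
wrist_force: [-0.3, -0.2, -1.0]
opening: 0.0569
cover n 25169 z edges -30.015972498667374 27.521662048083947 far y [51.1 51.1 51.2 51.2 51.1 51.1 51.1 51.1 51.1 51.  51.1 51.  51.1] x -22.096941984112014
mould n 866 z edges -29.590650563855306 28.14971856911935 far y [51.4 51.3 51.4 51.2 51.3 51.2 51.2 51.2 51.4 51.3 51.4 51.3 51.3] x 6.610565345788582
time: 14.8
position: [0.558, 0.091, 0.0496]
orientation: [-1.902, 1.567, -0.041]
wrist_force: [0.2, -0.2, -1.6]
opening: 0.0571
```

```bash
python3 -m crank '[[[0.08,0,0.01,0,0,0],[0.05,0,0,0,0,0],[0,0,0,0,0,0]]]'; python3 -m crank '[[[0.05,0,0,0,0,0],[0.04,0,0,0,0,0],[0,0,0,0,0,0]]]'
```

```text
time: 15.1
position: [0.5579, 0.0912, 0.0468]
orientation: [-1.89, 1.567, -0.03]
wrist_force: [-0.5, 0.9, -2.3]
opening: 0.0569
time: 15.4
position: [0.5581, 0.0912, 0.0453]
orientation: [-1.891, 1.568, -0.03]
wrist_force: [-0.2, -0.3, -0.9]
opening: 0.0573
```

```bash
python3 -m crank '[[[0.04,0,0,0,0,0],[0.04,0,0,0,0,0],[0,0,0,0,0,0]]]';  python3 rel.py 2>/dev/null| head -2; python3 -c "
from h import *
d=arm.camera('side'); cv2.imwrite('pics/side7.png',cv2.resize(d['frame'][180:250,195:275,::-1],None,fx=8,fy=8,interpolation=cv2.INTER_CUBIC))"
```

```text
time: 15.7
position: [0.5582, 0.0912, 0.0453]
orientation: [-1.919, 1.568, -0.058]
wrist_force: [-1.0, 0.0, -1.4]
opening: 0.0568
cover n 25180 z edges -29.98316581348061 27.57379870456718 far y [51.3 51.3 51.3 51.2 51.3 51.2 51.3 51.2 51.1 51.2 51.2 51.2 51.1] x -22.179300461816805
mould n 669 z edges -29.453539356478867 27.890492285052474 far y [52.  51.9 51.9 51.9 51.9 51.9 51.9 52.1 51.8 51.9 51.8 51.9 51.9] x -1.658005152323364
```

View pics/side7.png

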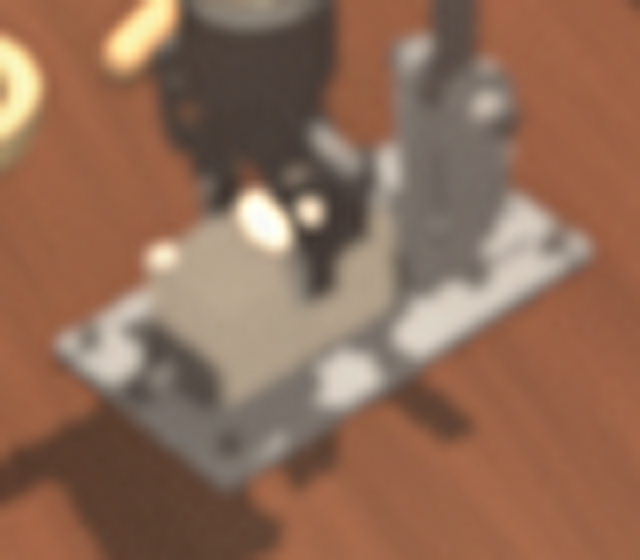

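The cover's top is 20.5 mm above the mould top and descent stopped at z = 0.0453, so it looks seated. I'll give it a light press and release.

```bash
python3 -m crank '[[[0.08,0,0,0,0,0],[0.08,0,0,0,0,0]]]'; python3 -m crank '[[[0,0,0,0,0,0],[0,0,0,0,0,0],[0,0,0,0,0,0],[0,0,0,0,0,0],[0,0,0,0,0,0]]]' 1;  python3 rel.py 2>/dev/null| head -2
```

```text
time: 16.0
position: [0.5583, 0.0912, 0.045]
orientation: [-2.411, 1.57, -0.551]
wrist_force: [-5.3, 0.2, 12.4]
opening: 0.0568
time: 16.5
position: [0.5601, 0.0913, 0.0451]
orientation: [-1.875, 1.566, -0.015]
wrist_force: [0.3, -0.3, -0.5]
opening: 0.0855
cover n 24883 z edges -29.611479252918365 28.006174826961505 far y [52.5 52.6 52.7 52.5 52.6 52.6 52.6 52.6 52.5 52.6 52.5 52.6 52.6] x -22.159908059627913
mould n 699 z edges -29.33946743802597 28.400250561661323 far y [53.6 53.6 53.7 53.6 53.6 53.6 53.4 53.6 53.6 53.5 53.6 53.5 53.5] x -2.032851160648114
```

It pressed with about 12 N and stayed level. I'll lift straight off and turn the jaws across the handle direction.

```bash
python3 -m crank '[[[-0.3,0,0,0,0,0],[-0.7,0,0,0,0,0],[-1,0,0,0,0,0],[-1,0,0,0,0,0],[-1,0,0,0,0,0],[-1,0,0,0,0,0],[-1,0,0,0,0,0],[-1,0,0,0,0,0],[-1,0,0,0.045,0,0],[-1,0,0,0.045,0,0],[-1,0,0,0.045,0,0],[-1,0,0,0.045,0,0],[-1,0,0,0.045,0,0],[-1,0,0,0.045,0,0],[-1,0,0,0.045,0,0],[-1,0,0,0.045,0,0],[-1,0,0,0.045,0,0],[0,0,0,0.045,0,0],[0,0,0,0.045,0,0],[0,0,0,0,0,0]]]'
python3 - <<'E'
from h import *
plan([0.6606,0.1693,0.39],downR(np.radians(106.7)))
d=arm.camera("wrist"); cv2.imwrite("pics/wrist8.png",d["frame"][:,:,::-1])
for c in ["wrist"]:
    for q in ["press_grip","press_pivot","cover_mid"]:
        for m in arm.mark_of(c,q)[:4]: print(c,q,round(m["score"],2),c2w(d,m["centre"]),w2p(d,c2w(d,m["centre"]))[0])
for m in arm.trace("wrist","cover_mid")[:2]:
    k=m["mask"]; P,u,v=cloud(d,k); top=P[(P[:,2]>0.06)]; print(round(m["score"],2),k.sum(),u.mean(),v.mean(),np.median(P,0), cv2.minAreaRect(top[:,:2].astype(np.float32)*1000) if len(top)>9 else "",u.min(),u.max(),v.min(),v.max())
np.savez("w8.npz",**{k:np.asarray(v) for k,v in d.items()})
E
```

```text
time: 18.55
position: [0.5554, 0.0915, 0.4052]
orientation: [-0.212, 1.54, 0.03]
wrist_force: [-0.0, -0.1, 0.5]
opening: 0.0856
t 18.55 pos [0.5554 0.0915 0.4052] F [-0.0278 -0.1207  0.5238] open 0.0856 j [ 0.0387 -0.0236  1.5546 -0.0003  1.5793 -0.2033]
turn units [-0.0157  0.0097  0.0023] deg [-2.8346  1.7373  0.4196]
shift after turn (mm, tool axes) [ 15.2146  44.2894 123.1619]
shift now (mm, tool axes) [ 18.5597  50.4375 120.3058] world mm [105.2402  77.8133 -15.2146]
wrist press_grip 0.92 [0.6746 0.1295 0.3288] [427.446  186.6486]
wrist press_pivot 0.94 [0.6782 0.1272 0.0918] [340.2284 137.6526]
wrist cover_mid 0.7 [0.5593 0.087  0.0554] [251.3143 141.2762]
wrist cover_mid 0.7 [0.8384 0.0438 0.0114] [397.9779 197.1092]
0.76 1063 382.8780718336484 200.46502835538752 [0.8069 0.033  0.021 ]  365 406 181 215
0.56 2828 252.01703335699077 139.40170333569907 [0.559  0.092  0.0672] ((559.63916015625, 90.32247924804688), (103.95929718017578, 58.28846740722656), 16.463581085205078) 215 287 118 161
```

View pics/wrist8.png

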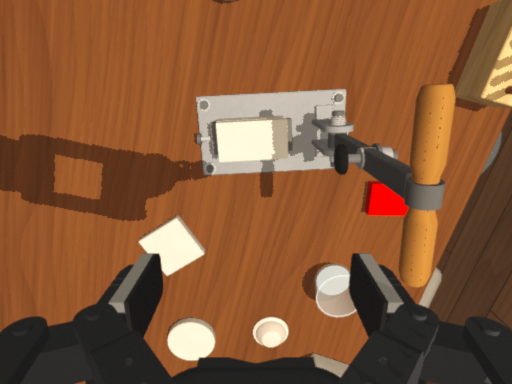

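The cover is on the mould at (252,140), fitted at (0.5596, 0.0903) with yaw 16.5° and top at 67 mm, so it is seated and in line. The handle runs vertically at (428,187). Fitting the handle axis.

```bash
python3 - <<'E'
from h import *
z=np.load("w8.npz"); d={k:z[k] for k in z}
m=np.zeros((384,512),bool); m[75:290,385:465]=1
P,u,v=cloud(d,m); f=d["frame"][v,u].astype(int)
k=(P[:,2]>.30)&(P[:,2]<.36)&(f[:,0]>f[:,2]+60)
Q=P[k]; c=Q.mean(0); 
print(len(Q),cv2.minAreaRect(Q[:,:2].astype(np.float32)*1000),"z",np.percentile(Q[:,2],[1,50,99]))
ax=np.array([-np.sin(np.radians(16.7)),np.cos(np.radians(16.7)),0]); xx=np.array([ax[1],-ax[0],0])
t=Q@ax; s=Q@xx
for lo in np.arange(t.min(),t.max(),.015):
    kk=(t>=lo)&(t<lo+.015); print(round(lo-t.min(),3),kk.sum(),s[kk].min(),s[kk].max(),"mid",(s[kk].min()+s[kk].max())/2,"ztop",Q[kk][:,2].max())
mid=(t.min()+t.max())/2; print("t",t.min(),t.max(),t.max()-t.min(),"mid pt",ax[:2]*mid+xx[:2]*np.median([(s[(t>=l)&(t<l+.015)].min()+s[(t>=l)&(t<l+.015)].max())/2 for l in np.arange(t.min(),t.max()-.015,.015)]))
E
```

```text
6072 ((673.0772094726562, 124.85569763183594), (24.856626510620117, 149.75186157226562), 15.701824188232422) z [0.3238 0.337  0.3404]
0.0 427 0.6691657149542533 0.6908608655912146 mid 0.6800132902727339 ztop 0.3407857481117106
0.015 579 0.6692063509820995 0.6908763912716657 mid 0.6800413711268826 ztop 0.34119371966211165
0.03 616 0.6690032990136756 0.6913895444539736 mid 0.6801964217338246 ztop 0.34080219571330056
0.045 678 0.6691102115306945 0.6911463046389772 mid 0.6801282580848358 ztop 0.34134810657406245
0.06 175 0.6679951747852533 0.6893662624754815 mid 0.6786807186303674 ztop 0.3411154108183527
0.075 246 0.6718237948034692 0.6931527881368954 mid 0.6824882914701823 ztop 0.33880313268788365
0.09 717 0.6693043965387545 0.6911643285731588 mid 0.6802343625559566 ztop 0.341695268682437
0.105 838 0.6690215529494691 0.6913244164822389 mid 0.680172984715854 ztop 0.3408123573926014
0.12 892 0.6691196446873441 0.6914554251584789 mid 0.6802875349229115 ztop 0.34088584850199133
0.135 904 0.6692817896953395 0.6916744608735549 mid 0.6804781252844472 ztop 0.3413486973325136
t -0.14874657942069974 0.000993683977299755 0.1497402633979995 mid pt [0.6727 0.1247]
```

The handle fits 150×22–25 mm at 327 mm height, with its middle near (0.673, 0.1245), as the press pose predicts. I'll go above its +y half, 47 mm from the middle.

```bash
python3 -m crank '[[[0,0,0,-0.0157,0.0097,0.0023],[0,0.3,0.8,0,0,0],[0.1,0.35,0.95,0,0,0],[0.1,0.35,0.95,0,0,0],[0.1,0.35,0.95,0,0,0],[0.1,0.35,0.95,0,0,0],[0,0.2,0.6,0,0,0],[0,0,0,0,0,0],[0,0,0,0,0,0]]]'
python3 - <<'E'
from h import *
plan([0.6598,0.1695,0.308],downR(np.radians(106.7)))
E
```

```text
time: 19.7
position: [0.6444, 0.1601, 0.3878]
orientation: [2.981, 1.555, -2.997]
wrist_force: [-0.0, -1.0, 0.4]
opening: 0.0855
t 19.7 pos [0.6444 0.1601 0.3878] F [-0.0081 -0.9578  0.3699] open 0.0855 j [ 0.138   0.2349  1.3051 -0.0001  1.6175 -0.1671]
turn units [ 0.0043 -0.005  -0.0008] deg [ 0.7806 -0.8985 -0.1388]
shift after turn (mm, tool axes) [79.8035  4.5672 17.4807]
shift now (mm, tool axes) [79.5297  4.1271 18.7893] world mm [ 15.431    9.3979 -79.8035]
```

```bash
python3 -m crank '[[[0,0.1,0.3,0.004,-0.005,-0.001],[0,0.1,0.3,0,0,0],[0,0,0.15,0,0,0],[0,0,0,0,0,0],[0.4,0,0,0,0,0],[0,0,0,0,0,0]]]'
python3 - <<'E'
from h import *
plan([0.6598,0.1695,0.308],downR(np.radians(106.7)))
d=arm.camera("wrist"); cv2.imwrite("pics/wrist9.png",d["frame"][:,:,::-1])
E
```

```text
time: 20.3
position: [0.6573, 0.1675, 0.3799]
orientation: [-0.764, 1.569, -0.473]
wrist_force: [-0.1, -0.1, -1.0]
opening: 0.0854
t 20.3 pos [0.6573 0.1675 0.3799] F [-0.0937 -0.1434 -0.97  ] open 0.0854 j [ 0.1467  0.2565  1.2931 -0.0012  1.5903 -0.1443]
turn units [-0.0002  0.0005  0.0004] deg [-0.0298  0.0835  0.08  ]
shift after turn (mm, tool axes) [71.9271  1.1641  2.9979]
shift now (mm, tool axes) [71.9297  1.2661  2.8924] world mm [  2.5369   1.9764 -71.9271]
```

View pics/wrist9.png

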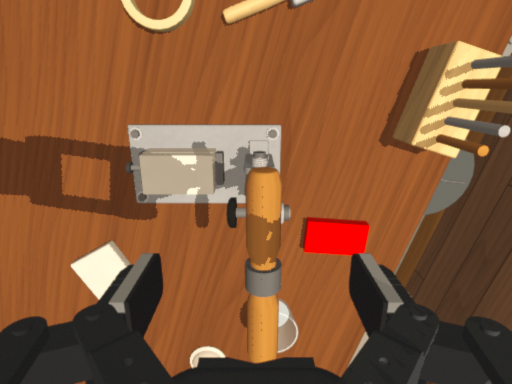

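The handle's +y half (rows 165–258, column 263) lies between the open fingers. Descending.

```bash
python3 -m crank '[[[0.6,0.03,0.1,0,0,0],[0.9,0.03,0,0,0,0],[0.9,0,0,0,0,0],[0.6,0,0,0,0,0],[0.2,0,0,0,0,0],[0,0,0,0,0,0]]]'
python3 - <<'E'
from h import *
plan([0.6598,0.1695,0.308],downR(np.radians(106.7)))
E
```

```text
time: 20.95
position: [0.6593, 0.1692, 0.3123]
orientation: [-0.495, 1.568, -0.204]
wrist_force: [-0.2, -0.2, 0.4]
opening: 0.0851
t 20.95 pos [0.6593 0.1692 0.3123] F [-0.1504 -0.208   0.4189] open 0.0851 j [ 0.1487  0.2828  1.383  -0.0011  1.4727 -0.1419]
turn units [-0.0002  0.0009  0.0005] deg [-0.0436  0.1651  0.0891]
shift after turn (mm, tool axes) [4.3187 0.1189 0.5225]
shift now (mm, tool axes) [4.32  0.126 0.51 ] world mm [ 0.4663  0.2641 -4.3187]
```

```bash
python3 -m crank '[[[0.13,0,0.02,0,0,0],[0.1,0,0,0,0,0],[0,0,0,0,0,0],[0,0,0,0,0,0]]]'; python3 -m crank '[[[0,0,0,0,0,0],[0,0,0,0,0,0],[0,0,0,0,0,0],[0,0,0,0,0,0],[0,0,0,0,0,0],[0,0,0,0,0,0],[0,0,0,0,0,0],[0,0,0,0,0,0]]]' 0 60
python3 - <<'E'
from h import *
plan([0.6598,0.1695,0.308],downR(np.radians(106.7)))
d=arm.camera("wrist"); cv2.imwrite("pics/wrist10.png",d["frame"][:,:,::-1])
E
```

```text
time: 21.35
position: [0.661, 0.1695, 0.3099]
orientation: [-0.305, 1.564, -0.015]
wrist_force: [-0.7, -0.0, -0.4]
opening: 0.0855
time: 22.15
position: [0.6619, 0.1697, 0.3119]
orientation: [-0.23, 1.56, 0.06]
wrist_force: [0.8, -0.3, 0.7]
opening: 0.0211
t 22.15 pos [0.6619 0.1697 0.3119] F [ 0.7714 -0.297   0.6662] open 0.0211 j [ 0.1488  0.2836  1.3829 -0.001   1.4642 -0.1416]
turn units [-0.0003  0.0034  0.0008] deg [-0.0556  0.6103  0.1433]
shift after turn (mm, tool axes) [ 3.8665  0.3794 -2.0954]
shift now (mm, tool axes) [ 3.843   0.387  -2.1368] world mm [-2.1161 -0.2387 -3.8665]
```

View pics/wrist10.png

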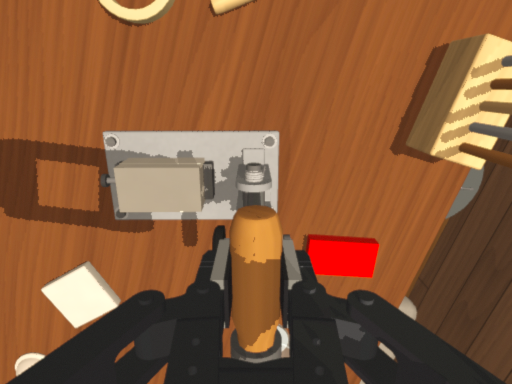

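Handle gripped: opening 21 mm, wrist forces near zero. I'll start pulling along the arc, tool kept pointing down since the sleeve turns.

```bash
python3 -m crank '[[[0,0,-0.4,0,0,0],[0.05,0,-0.8,0,0,0],[0.1,0,-0.9,0,0,0],[0.18,0,-0.9,0,0,0],[0.25,0,-0.9,0,0,0],[0,0,0,0,0,0]]]'
cat > arc.py <<'E'
from h import *
r,q,s=tool(); a=np.radians(16.7); xx=np.array([np.cos(a),np.sin(a),0]); yy=np.array([-np.sin(a),np.cos(a),0])
h=q-0.015*r.as_matrix()[:,0]
piv=np.array([0.682,0,0.092]); dx=h@xx-piv[0]; dz=h[2]-.092
print("t",round(s["time"],2),"theta",np.arctan2(-dx,dz),"radius",np.hypot(dx,dz),"y",h@yy, "F press",s["wrist_force"]@xx,s["wrist_force"]@yy,s["wrist_force"][2],"open",s["opening"])
print("turn to down",(r.inv()*downR(np.radians(106.7))).as_rotvec()/np.pi,"j",s["joint_positions"])
E
python3 arc.py
```

```text
time: 22.8
position: [0.5843, 0.1465, 0.2974]
orientation: [-0.194, 1.557, 0.096]
wrist_force: [1.5, -0.1, -1.5]
opening: 0.0212
t 22.8 theta 0.34984692693790537 radius 0.2346413527350094 y -0.027516561855677805 F press 1.4092297372843898 -0.5340526622534761 -1.45375474450127 open 0.021181288623658204
turn to down [-0.0003  0.0043  0.0009] j [ 0.1295  0.1143  1.6064 -0.0005  1.4069 -0.1611]
```

```bash
python3 -m crank '[[[0.34,0,-0.83,0,0.003,0.001],[0.41,0,-0.8,0,0,0],[0.46,0,-0.77,0,0,0],[0.52,0,-0.73,0,0,0],[0.58,0,-0.69,0,0,0],[0,0,0,0,0,0]]]'
python3 arc.py
```

```text
time: 23.4
position: [0.514, 0.1256, 0.254]
orientation: [0.02, 1.554, 0.311]
wrist_force: [1.3, 0.4, -1.0]
opening: 0.0209
t 23.4 theta 0.7157783314318734 radius 0.23450698997779734 y -0.027420443772337662 F press 1.3726117562368696 0.03096085410803238 -1.0253503625218086 open 0.020890913500440998
turn to down [-0.0003  0.0053 -0.0001] j [ 0.105  -0.0185  1.8259  0.0035  1.318  -0.1864]
```

```bash
python3 -m crank '[[[0.62,0,-0.65,0,0.003,0],[0.67,0,-0.61,0,0.002,0],[0.71,0,-0.55,0,0,0],[0.75,0,-0.5,0,0,0],[0.78,0,-0.44,0,0,0],[0,0,0,0,0,0]]]'
python3 arc.py
```

```text
time: 24.0
position: [0.4649, 0.1109, 0.1907]
orientation: [0.202, 1.567, 0.493]
wrist_force: [-0.1, -1.3, 0.6]
opening: 0.021
t 24.0 theta 1.0641090712383074 radius 0.23436496134812387 y -0.02738974444263513 F press -0.480902021484589 -1.1843817994355175 0.5981883070913735 open 0.0210282160927513
turn to down [-0.0004  0.0011 -0.0002] j [ 0.0862 -0.0644  1.9928  0.0015  1.2099 -0.2046]
```

```bash
python3 -m crank '[[[0.78,0,-0.4,0,0.001,0],[0.82,0,-0.34,0,0,0],[0.83,0,-0.28,0,0,0],[0.5,0,-0.14,0,0,0],[0,0,0,0,0,0]]]'
python3 arc.py
```

```text
time: 24.5
position: [0.4441, 0.1047, 0.137]
orientation: [2.816, 1.565, 3.106]
wrist_force: [-4.1, -0.7, 1.9]
opening: 0.0212
t 24.5 theta 1.3115925196761051 radius 0.23425084072915078 y -0.027361358531494552 F press -4.107702595880195 0.48603021470439356 1.8837722691309797 open 0.021166072949516876
turn to down [-0.0004 -0.0018 -0.0006] j [ 0.0771 -0.0372  2.0775  0.0007  1.1073 -0.2135]
```

```bash
python3 -m crank '[[[0.6,0,-0.14,0,-0.001,0],[0.6,0,-0.1,0,0,0],[0.35,0,-0.05,0,0,0],[0,0,0,0,0,0]]]'
python3 arc.py
python3 - <<'E'
from h import *
d=arm.camera("side"); cv2.imwrite('pics/side11.png',cv2.resize(d['frame'][150:260,170:300,::-1],None,fx=6,fy=5.4,interpolation=cv2.INTER_CUBIC))
for q in ["press_grip","press_pivot"]:
    for m in arm.mark_of("side",q)[:2]: print(q,round(m["score"],2),c2w(d,m["centre"]))
d=arm.camera("wrist"); cv2.imwrite("pics/wrist11.png",d["frame"][:,:,::-1])
for q in ["press_grip","press_pivot","press_pad"]:
    for m in arm.mark_of("wrist",q)[:2]: print(q,round(m["score"],2),c2w(d,m["centre"]))
E
```

```text
time: 24.9
position: [0.4386, 0.1031, 0.1081]
orientation: [2.829, 1.562, 3.12]
wrist_force: [-4.8, -1.5, 2.4]
opening: 0.0209
t 24.9 theta 1.4375530335752782 radius 0.23424559794613653 y -0.027349120783623237 F press -4.976430299204118 -0.0489415321686658 2.3830347524926587 open 0.02094851623723479
turn to down [-0.0003 -0.0026 -0.0008] j [ 0.0742 -0.0033  2.1071  0.001   1.0463 -0.2166]
press_grip 0.5 [0.4453 0.0559 0.1214]
press_pivot 0.82 [0.6738 0.1278 0.0917]
press_grip 0.87 [0.4524 0.0608 0.125 ]
press_pad 0.26 [0.5568 0.0868 0.055 ]
```

View pics/wrist11.png

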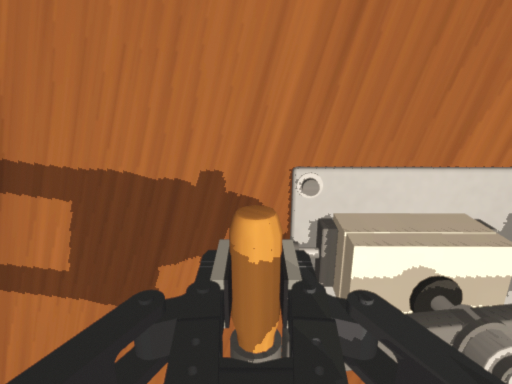

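View pics/side11.png

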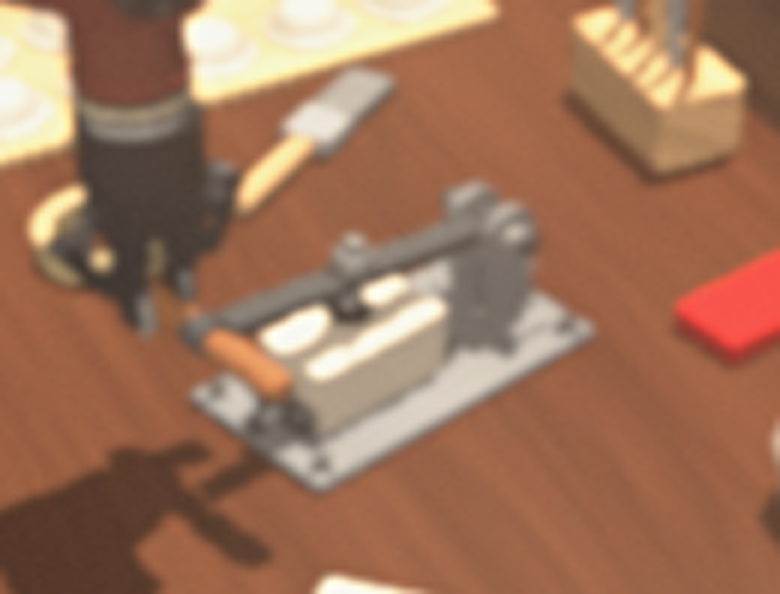

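The lever is near level with the foot just above the cover, at (345,300) in the enlarged side view, and the handle has not slipped in the pads. Now the last 30 mm, slower.

```bash
python3 -m crank '[[[0.4,0,-0.07,0,-0.002,0],[0.4,0,-0.05,0,0,0],[0.3,0,-0.02,0,0,0],[0,0,0,0,0,0]]]'
python3 arc.py
```

```text
time: 25.65
position: [0.437, 0.1026, 0.0873]
orientation: [0.927, 1.568, 1.217]
wrist_force: [-5.0, -1.2, 5.1]
opening: 0.021
t 25.65 theta 1.5265977468462266 radius 0.23423042730036348 y -0.02734434912380831 F press -5.134491485058201 0.27736435324669617 5.106398960449964 open 0.021023458495820935
turn to down [-0.0002  0.0005 -0.0007] j [ 0.0723  0.022   2.1286  0.0029  0.9898 -0.2201]
```

```bash
python3 -m crank '[[[0.25,0,-0.05,0,0,0],[0.25,0,-0.03,0,0,0],[0,0,0,0,0,0],[0,0,0,0,0,0]]]'
python3 arc.py
```

```text
time: 26.05
position: [0.4368, 0.1025, 0.0799]
orientation: [1.054, 1.568, 1.344]
wrist_force: [-7.5, -1.0, 7.2]
opening: 0.021
t 26.05 theta 1.5582044250364027 radius 0.23420962531305997 y -0.02734870268405991 F press -7.466639190196084 1.1626842736194956 7.238610679367504 open 0.021000233847123125
turn to down [-0.0002  0.0005 -0.0008] j [ 0.0719  0.0351  2.1324  0.0035  0.9732 -0.2208]
```

```bash
python3 -m crank '[[[0.13,0,-0.08,0,0,0],[0.08,0,-0.05,0,0,0],[0,0,0,0,0,0],[0,0,0,0,0,0],[0,0,0,0,0,0]]]'
python3 arc.py
python3 - <<'E'
from h import *
d=arm.camera("side"); cv2.imwrite('pics/side12.png',cv2.resize(d['frame'][150:260,170:300,::-1],None,fx=6,fy=5.4,interpolation=cv2.INTER_CUBIC))
for q in ["press_grip","press_pivot","press_pad"]:
    for m in arm.mark_of("side",q)[:2]: print(q,round(m["score"],2),c2w(d,m["centre"]))
d=arm.camera("scene"); cv2.imwrite('pics/scene12.png',cv2.resize(d['frame'][110:230,190:320,::-1],None,fx=6,fy=5,interpolation=cv2.INTER_CUBIC))
for q in ["press_grip","press_pivot"]:
    for m in arm.mark_of("scene",q)[:2]: print(q,round(m["score"],2),c2w(d,m["centre"]))
d=arm.camera("wrist"); cv2.imwrite("pics/wrist12.png",d["frame"][:,:,::-1])
np.savez("w12.npz",**{k:np.asarray(v) for k,v in d.items()})
for q in ["press_grip"]:
    for m in arm.mark_of("wrist",q)[:2]: print(q,round(m["score"],2),c2w(d,m["centre"]))
for m in arm.trace("wrist","cover_mid")[:2]:
    k=m["mask"]; P,u,v=cloud(d,k); print(round(m["score"],2),k.sum(),u.mean(),v.mean(),np.median(P,0))
E
python3 arc.py
```

```text
time: 26.55
position: [0.4368, 0.1025, 0.0804]
orientation: [0.785, 1.566, 1.075]
wrist_force: [-5.6, -1.9, 7.0]
opening: 0.021
t 26.55 theta 1.5562173390103409 radius 0.23424579428370676 y -0.027342999350281633 F press -5.912532859375958 -0.19318222505716684 7.041541703016775 open 0.021048016316764916
turn to down [-0.0002  0.001  -0.001 ] j [ 0.0713  0.0331  2.1334  0.0046  0.9727 -0.222 ]
press_grip 0.62 [0.444  0.0586 0.0935]
press_pivot 0.72 [0.6728 0.1311 0.0938]
press_pad 0.43 [0.5603 0.0935 0.1045]
press_pad 0.39 [ 0.6499  0.3774 -0.0089]
press_grip 0.64 [0.4546 0.0599 0.0957]
press_pivot 0.61 [0.674  0.1234 0.0917]
press_grip 0.84 [0.4491 0.0605 0.0978]
0.73 8284 438.34307543051176 279.89946640795534 [0.5415 0.1068 0.0669]
t 27.05 theta 1.5564215737037415 radius 0.23422832360848062 y -0.027345014116765428 F press -6.554392832014771 -0.004916080189890698 6.403748195905274 open 0.020882590816313093
turn to down [-0.0002  0.001  -0.001 ] j [ 0.0713  0.0332  2.1334  0.0046  0.9725 -0.222 ]
```

View pics/side12.png

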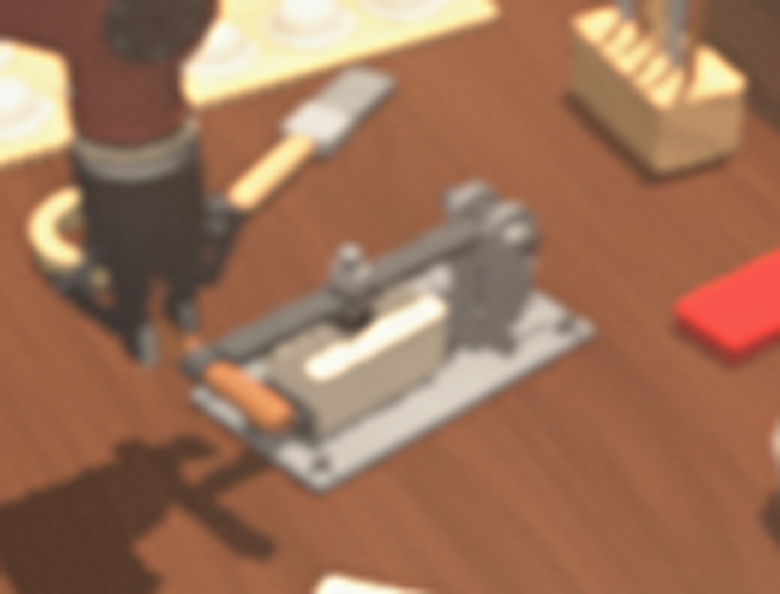

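View pics/wrist12.png

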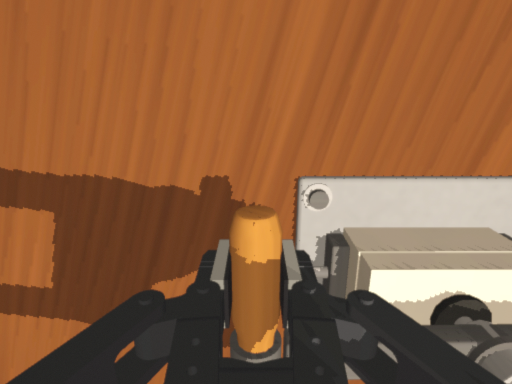

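View pics/scene12.png

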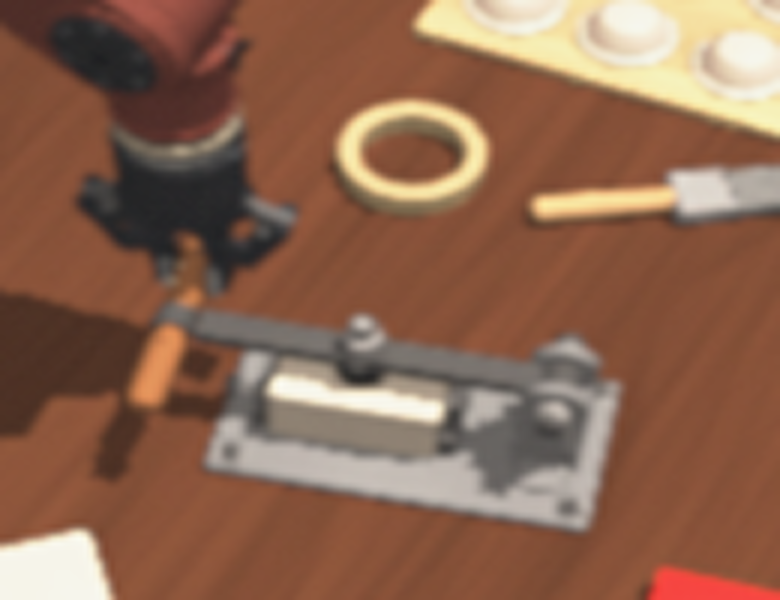

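```bash
python3 -m crank '[[[0.25,0,-0.05,0,0.001,-0.001],[0.2,0,-0.04,0,0,0],[0.12,0,-0.03,0,0,0]]]'
cat > lvl.py <<'E'
from h import *
a=np.radians(16.6); xx=np.array([np.cos(a),np.sin(a)]); yy=np.array([-xx[1],xx[0]]); o=np.array([.5593,.0898])
for c in ("scene","side"):
    d=arm.camera(c); P,u,v=cloud(d); X=(P[:,:2]-o)@xx; Y=(P[:,:2]-o)@yy
    k=(abs(Y)<.009)&(P[:,2]>.085)&(P[:,2]<.125)&(((X>-.09)&(X<-.03))|((X>.03)&(X<.085)))
    for _ in range(4):
        p=np.polyfit(X[k],P[k,2],1); res=P[:,2]-np.polyval(p,X); k=k&(abs(res)<.003)
    print(c,k.sum(),"slope(dz/dx)",p[0],"theta~",np.pi/2+np.arctan(p[0]),"z top at 0",p[1])
E
python3 arc.py; python3 lvl.py; python3 arc.py
```

```text
time: 27.35
position: [0.4368, 0.1025, 0.0725]
orientation: [0.058, 1.568, 0.348]
wrist_force: [-6.6, -0.5, 10.2]
opening: 0.0214
t 27.35 theta 1.5899478927563997 radius 0.23424272532028131 y -0.02735345107702167 F press -6.485292774741308 1.4397339512561584 10.233485120682056 open 0.02140416626836182
turn to down [-0.0002  0.0008 -0.    ] j [ 0.0733  0.048   2.1365  0.0009  0.9546 -0.218 ]
scene 99 slope(dz/dx) 0.01872331989067369 theta~ 1.589517459246413 z top at 0 0.09471307034955787
side 65 slope(dz/dx) 0.010981492755324953 theta~ 1.5817773781511033 z top at 0 0.09659572438883059
t 27.45 theta 1.5896492540984724 radius 0.23420815687920635 y -0.02735806526137493 F press -6.8455337684746995 0.49167810633872455 9.645289883622128 open 0.02102858046212593
turn to down [-0.0002  0.0008 -0.    ] j [ 0.0733  0.0479  2.1364  0.0009  0.9548 -0.218 ]
```

At 1.589 it is slightly past level, and the depth-fitted arm slope agrees (1.58–1.59). I'll ease back about 4 mm to the centre.

```bash
python3 -m crank '[[[-0.06,0,-0.02,0,0,0],[0,0,-0.02,0,0,0]]]'
python3 arc.py; python3 lvl.py; python3 arc.py
```

```text
time: 27.65
position: [0.4368, 0.1025, 0.0759]
orientation: [0.21, 1.569, 0.501]
wrist_force: [-6.6, -2.0, 8.0]
opening: 0.0212
t 27.65 theta 1.5753539577655757 radius 0.23421574607348966 y -0.02733932920277018 F press -6.891845550995186 0.008902482443968563 8.02231734625865 open 0.021169166325986283
turn to down [-0.0002  0.0007 -0.0001] j [ 0.0732  0.0419  2.1348  0.0011  0.9629 -0.2183]
scene 110 slope(dz/dx) 0.0027413082964449116 theta~ 1.5735376282246043 z top at 0 0.0968492334543249
side 63 slope(dz/dx) 0.003710761028125432 theta~ 1.574507070791082 z top at 0 0.09829594771590965
t 27.75 theta 1.5754367055854421 radius 0.23421475569882017 y -0.02736507538804146 F press -7.215265375111678 0.652966684193038 8.223163517610942 open 0.02093822952600448
turn to down [-0.0002  0.0007 -0.0001] j [ 0.0731  0.0418  2.1349  0.0011  0.9627 -0.2182]
```

The arm is level: 1.574–1.575 from three measurements. The handle force of 8 N matches the stated value. Last, a check of the cover and the bystanders.

```bash
python3 - <<'E'
from h import *
d=arm.camera("side")
a=np.radians(16.6); xx=np.array([np.cos(a),np.sin(a)]); yy=np.array([-xx[1],xx[0]]); o=np.array([.5593,.0898])
for c in ("scene","side","wrist"):
    d=arm.camera(c); P,u,v=cloud(d); X=(P[:,:2]-o)@xx; Y=(P[:,:2]-o)@yy
    k=(abs(X)<.06)&(abs(Y)<.04)&(abs(P[:,2]-.067)<.004)&(abs(Y)>.014)
    A=np.c_[X[k],Y[k],np.ones(k.sum())]; f=np.linalg.lstsq(A,P[k,2],rcond=None)[0]
    print(c,k.sum(),"X",X[k].min(),X[k].max(),"Y",Y[k].min(),Y[k].max(),"tilt",f[:2],"z",f[2])
    if c=="scene":
        f0=cv2.imread("pics/scene0.png").astype(int); df=np.abs(d["frame"][:,:,::-1].astype(int)-f0).max(2); cv2.imwrite("pics/diff.png",np.clip(df*3,0,255).astype(np.uint8))
    for q in (["square_slab","round_bat","shell_a","tape_roll","brush","tub"] if c=="scene" else []):
        for m in arm.mark_of(c,q)[:2]: print(q,round(m["score"],2),c2w(d,m["centre"]))
E
python3 arc.py
```

```text
scene 75 X -0.047147584527063156 0.05588411025204758 Y -0.03307275833547061 -0.014114610961400167 tilt [ 0.001  -0.0361] z 0.06489643034688496
square_slab 0.85 [ 0.4696 -0.1405 -0.0012]
round_bat 0.57 [ 0.5401 -0.3461 -0.0022]
shell_a 0.92 [ 0.6944 -0.294   0.0029]
shell_a 0.84 [ 0.4076 -0.3221 -0.0004]
tape_roll 0.54 [ 0.4692  0.3235 -0.0022]
brush 0.7 [0.6475 0.3809 0.0007]
tub 0.61 [ 0.78   -0.1487  0.0025]
side 65 X -0.05365761138371937 0.04925999002625399 Y -0.02992171971140797 -0.014648018824079848 tilt [-0.0088  0.0561] z 0.06821565345203125
wrist 3983 X -0.051888210647900036 0.026417617317966005 Y 0.01400575614800843 0.03050795495287501 tilt [ 0.0013 -0.0847] z 0.06892478461257098
t 28.25 theta 1.5759540767808544 radius 0.2342217447160133 y -0.027343108414899082 F press -6.738264585292778 0.7789060387567229 8.788844309730404 open 0.020896680772244543
turn to down [-0.0002  0.0007 -0.0001] j [ 0.0732  0.0421  2.1349  0.0011  0.9625 -0.2183]
```

View pics/diff.png

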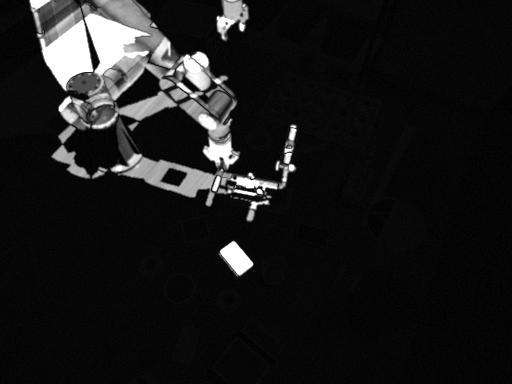

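The difference image shows only the robot, its shadow, the press and the cover's old place (236,258). No bystander changed. The cross-tilt fit mixes in side-face pixels, so I refit using the top face only.

```bash
python3 - <<'E'
from h import *
a=np.radians(16.6); xx=np.array([np.cos(a),np.sin(a)]); yy=np.array([-xx[1],xx[0]]); o=np.array([.5593,.0898])
d=arm.camera("wrist"); P,u,v=cloud(d); X=(P[:,:2]-o)@xx; Y=(P[:,:2]-o)@yy
for y in np.arange(.012,.031,.003):
    k=(X>-.045)&(X<.02)&(abs(Y-y)<.0015)&(P[:,2]>.05)&(P[:,2]<.08); print(round(y,3),k.sum(),np.percentile(P[k,2],[10,50,90]))
k=(X>-.048)&(X<.02)&(Y>.013)&(Y<.026)&(P[:,2]>.064)&(P[:,2]<.072)
A=np.c_[X[k],Y[k],np.ones(k.sum())]; print(np.linalg.lstsq(A,P[k,2],rcond=None)[0])
# plate for reference, same camera
k=(Y>.035)&(Y<.06)&(X>-.08)&(X<.02)&(P[:,2]>.005)&(P[:,2]<.016)
A=np.c_[X[k],Y[k],np.ones(k.sum())]; print("plate",np.linalg.lstsq(A,P[k,2],rcond=None)[0])
E
```

```text
0.012 641 [0.0668 0.0679 0.0765]
0.015 833 [0.0667 0.0677 0.0762]
0.018 602 [0.0666 0.0674 0.0684]
0.021 550 [0.0666 0.0672 0.068 ]
0.024 576 [0.0666 0.0673 0.0679]
0.027 596 [0.0665 0.0672 0.0679]
0.03 2030 [0.0522 0.0601 0.0669]
[ 0.0013 -0.0229  0.0678]
plate [-0.0058  0.0102  0.0107]
```

```bash
python3 -c "
from bench import arm
print(arm.sign_off())"; python3 arc.py
```

```text
the job is handed in; nothing more can be done
None
the job is handed in; nothing more can be done
```

The mould is closed in the press: the cover is seated on the keys, and I handed in with the gripper still holding the lever down level. `arm.sign_off()` gives no verdict, so what follows is from my own last checks.

- **Cover:** After I let go, with the lever still upright, it measured centred within about 1 mm and in line within about 0.3°. Its top was about 67 mm above the bench against 66 mm nominal; the depth camera reads about 1 mm high. I pressed it down with about 12 N before letting go.
- **Lever:** Arm angle was 1.574–1.576 rad from the tool position and from depth fits in two cameras. The handle pushed back with about 8–9 N, as expected for a level arm. There was also a steady 7 N along the arm, from a millimetre-scale mismatch in the radius I followed. The lever first went slightly past level (1.589) and I eased it back.
- **Other things on the bench:** Comparing the scene picture with the first one showed no change in any of them. Total time was about 28 of the 67 s.
- **Checks that disagreed:**
  - While lining up the cover, the same-picture edge comparison and the position from arm coordinates differed by about 2 mm across the mould. I went with the picture, and the cover went down over the keys with no resistance.
  - The first fit of the cover's cross-tilt after the lever came down was off because side-face pixels got in. The refit on the top face gave 0.023 rad, below the 0.03 limit. That fit covers only a 13 mm strip and is noisy. Heights across that strip agreed within about 0.5 mm, which I read as level.

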